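# Tighten the terminal screw on the copper bar

### The job

The copper bar has been pushed into its rail terminal but the clamping screw above it is still loose: take the flat screwdriver lying on the blue mat, find the screw's slot with the blade and turn the screw clockwise until it is fully tight. Then stand the screwdriver upright in the empty hole of the tool rack, handle resting on the rack, and leave everything else on the bench where it is.

Things in the scene. Friction and masses are not known exactly. Their poses are not given: they have to be found in the camera images.
- driver_handle (a point): Centre of the flat screwdriver's handle, on its axis. Black 8-sided handle 105 mm long, 32 mm across flats, then steel shank and blade; 195 mm overall, 0.11-0.2 kg, balance point 20 mm from here towards the blade. x points to the blade, y along the blade's width, z across its thickness; flats face +-y, +-z. It lies level on a handle flat, z up, alone on the blue mat (2 mm thick), blade in the air.
- driver_tip (a point): Middle of the screwdriver's blade tip, 142.5 mm from driver_handle along x; same axes. Blade 12 mm wide, 2 mm thick over its last 16 mm; shank 8 mm diameter, 90 mm from handle end to tip. The tool is used upright, so it must first be stood up (the rack's hole will hold it) and gripped again from above by the upper part of its handle.
- screw_head (a point): Middle of the loose screw's head, on its top face: steel, 15 mm across, 14 mm down a round well 16.5 mm wide. z up, x towards the copper bar (not turning with the screw). The straight slot across the head is 4 mm wide, 4.2 mm deep; its direction is unknown. The blade rides on the head until within 9 degrees of the slot, then drops in. Pressed lightly (under 10 N) it slides round without turning the screw.
- terminal_mid (a point): Centre of the grey terminal that holds the copper bar (100 x 36 mm, top 95 mm above the bench, this point at half that height); x along its length to the bar, which sticks out 78 mm, 47 mm above the bench. Three such terminals stand side by side in random order on a steel rail. Each has two screw wells 30 mm either side of its middle; the loose screw is in the bar's end, all others are tight.
- clamp (a joint): Rise of the clamp under the copper bar, m: 0 when the screw is fully tight, negative when loose. The screw turns clockwise (from above) against about 0.1 N m and meets a hard stop after 35 to 120 degrees from the start. Above about 0.3 N m the handle may slip in the jaws. At 2 mm per turn this reads -0.0002 to -0.0007 at the start: too coarse to show the slot's direction or how far is left.
- rack_hole (a point): Mouth of the rack's empty hole, on its axis, level with the rack's top 100 mm above the bench: grey rack 200 x 60 x 100 mm, fixed; hole 19 mm wide, 2 mm chamfer, free for 95 mm down. z up; x along the rack to two other tools standing in it 70 and 140 mm away. The screwdriver hangs in it blade down, its handle's flat end on the rack's top, handle centre 52.5 mm above this point.
- crosshead_mid (a point): Middle of the handle (85 mm long, 27 mm across) of another screwdriver standing in the rack, 70 mm from the empty hole; its handle's top is 185 mm above the bench. Leave alone.
- nutdriver_mid (a point): Middle of the handle (90 mm long, 30 mm across) of a nut driver standing in the rack, 140 mm from the empty hole; its handle's top is 190 mm above the bench. Leave alone.
- meter_mid (a point): Centre of a black multimeter lying on the bench, 165 x 80 x 34 mm. Leave alone.
- spool_mid (a point): Centre of a solder reel standing on its flange, 60 mm diameter, 46 mm high. Leave alone.
- flux_mid (a point): Centre of a bottle with a red cap, 48 mm diameter, 110 mm high. Leave alone.
- module_a_mid (a point): Centre of a black plastic servo module on the bench, 70 x 30 x 30 mm. Leave alone.
- module_b_mid (a point): Centre of a black plastic servo module on the bench, 70 x 30 x 30 mm. Leave alone.

How it is judged:
By the outcome, as a careful person would: the job done as asked, in the order asked, and still so for the second after the job is handed in, with the robot touching nothing.
It also fails if it takes over 72 s, if anything falls off the work surface, if the arm or the gripper's body presses on something with over 40 N, if the wrist force passes 120 N, or if a joint passes its speed limit or range.

### The arm

A 6-joint arm with a two-finger parallel gripper is mounted at the origin on the work surface. World frame = base frame: x ahead of the robot, y to its left, z up, the work surface at z = 0. Lengths are in m, angles in degrees, forces in N, time in s.
With the tool pointing down it reaches from about 0.25 to 0.725 m from the base axis. Payload 9.7 kg.
Tool frame: the origin (TCP) lies midway between the tips of the shut fingers; the grasp point (between the pads) lies 19 mm behind it; z points along the fingers, y is the line along which they close (so a half turn about z gives the same grasp; the last joint's range is limited). The gripper opens to 85 mm and grips with 20 to 120 N. Pads are 22 mm wide; open, the fingers measure 114 mm over their backs; the gripper's body (76 mm by 85 mm) begins 54 mm behind the grasp point. The pads swing forward as they close: fully open they stand 13 mm farther back than shut.
Start: joints at [63.541, 4.979, 10.078, 95.1, 0, 90], TCP at [0.245, 0.492, 0.231] pointing down, gripper open.
Joint ranges: [-179.16, 179.16], [-48.56, 103.87], [-65.8, 70.77], [-126.05, 130.52], [-82.76, 87.17], [-180, 180]. Speed limits (degrees/s): [127.2, 127.2, 147.25, 180, 180, 180].

### API

Orientations are given as [roll, pitch, yaw] about the fixed x, y, z axes, in that order (R = Rz(yaw) Ry(pitch) Rx(roll)).
In Python, from workcell import bot gives the robot as it stands.
- The arm moves only by the shell command python3 -m crank 'ROWS' [FORCE]. ROWS is JSON, a list of rows, each an object with "gripper": the finger opening in mm, from 0 to 85.4; "travel": the shift along the tool's x, y, z in mm, a list of three; "twist": the turn, a rotation vector about the tool's x, y, z in rad, a list of three. In form: [{"gripper": gripper, "travel": [tx, ty, tz], "twist": [rx, ry, rz]}, ...]. A call has 1 to 12 rows; each row shifts and turns the commanded pose from where the row before left it, along the tool's axes as they then stand; what a row does not reach is not made up. A row lasts 1/8 s, in which the tool goes at most 62.5 mm and 10.7 degrees, less where a joint would pass 70% of its speed; a pose out of reach is approached as far as the arm can. A call is refused whole if a number of a shift passes 62.5 or a number of a turn 0.188, either way. A call with a gripper value outside its range is refused whole. The fingers move at their own pace and stop on an object; FORCE is the grip in N (left out, the last holds). Time passes only in rows, so rows that do not move let the fingers close. It gives the time, the measured TCP pose, the force, the opening and the grip force at its end, in the units of the state.
- bot.get_obs(): the state, without advancing time (a new reading comes with each control period).
- bot.camera(name): name is "scene" or "top" or "wrist"; returns the picture (400x640x3 uint8, red, green, blue); there is no depth.
- bot.calibration(name): a dict with "vfov" (degrees; the focal length in pixels is half the picture's height over the tangent of half this angle, whatever the lens; pixels are square), "cx", "cy" (the principal point, pixels), "k1" (the pictures are not rectified: a ray, as slopes to the right and down, at radius r is drawn at 1 + k1 r^2 times it, then the intrinsics apply), "camera_from_world" (4x4, takes a point from world to camera coordinates). Camera axes: x right, y down, z forward; pixel columns grow to the right and rows downward; lengths in m; the calibration is good to about 2 mm. A picture is of the moment at which its call begins: read the wrist's pose just before it. calibration takes no time and is no camera call; for the wrist camera it gives the pose at the moment of the call.
- bot.job_done(): hands the job in; it is judged then, once.
The state is a dict: "time": time; "q": joint angles; "qd": joint speeds; "joint_efforts": joint torques, N m; "ee_pos": TCP position; "tcp_rot": TCP orientation; "wrist_force": force on the tool from outside, world axes, zero at the start; "torque": the same for the moment, N m; "opening": finger opening in m; "grasp_force": force on a finger pad.
Only numpy, scipy, OpenCV 4.12 (cv2) and the standard library are available. Lean on these libraries where they do the work, as an engineer would, in place of code of your own. Each camera call takes 0.05 s, during which the arm holds its last target. There are 200 camera calls.

## Working session

There is one attempt and no reset: what is moved stays moved. The work goes in short steps, Python scripts to look and compute and a shell command to move; the robot and the scene stay as the last step left them, time stands still between calls to the robot, and variables do not carry over. Pictures are saved under pics/ and viewed, at most 10 in all, crops included, and the job is handed in when it is done.

```bash
mkdir -p pics; ls; cat > h.py <<'E'
import numpy as np, cv2
from workcell import bot
def cal(n):
    c=bot.calibration(n); f=200/np.tan(np.radians(c["vfov"])/2)
    return f,c["cx"],c["cy"],c["k1"],np.array(c["camera_from_world"])
def ray(c,u,v):
    f,cx,cy,k1,T=c; d=np.array([(u-cx)/f,(v-cy)/f]); p=d.copy()
    for _ in range(30): p=d/(1+k1*(p@p))
    R=T[:3,:3]; return -R.T@T[:3,3], R.T@np.array([p[0],p[1],1])
def onz(c,u,v,z):
    o,d=ray(c,u,v); return o+d*(z-o[2])/d[2]
def proj(c,P):
    f,cx,cy,k1,T=c; q=T[:3,:3]@np.array(P)+T[:3,3]; s=q[:2]/q[2]; s=s*(1+k1*(s@s)); return f*s+[cx,cy]
E
python3 - <<'E'
from h import *
for n in("top","scene"):
    im=bot.camera(n); cv2.imwrite(f"pics/{n}0.png",cv2.resize(im[:,:,::-1],(800,500),interpolation=cv2.INTER_CUBIC)); cv2.imwrite(f"pics/{n}0_raw.png",im[:,:,::-1])
    c=cal(n); print(n,c[:4],-c[4][:3,:3].T@c[4][:3,3],c[4][2,:3])
print(bot.get_obs())
E
```

```text
pics
top (np.float64(421.0683399637818), 317.7910669271506, 200.85762851427614, -0.02314130215302394) [0.45658042 0.02875992 1.3171374 ] [ 0.07309913 -0.01143634 -0.99725911]
scene (np.float64(472.92234689503715), 321.465666724529, 196.929614404476, -0.11356683523330706) [1.42626477 0.78617133 0.87723992] [-0.63004449 -0.55163592 -0.54657274]
{'time': 0.1, 'q': array([ 6.35398996e+01,  5.00604952e+00,  1.00389381e+01,  9.50999829e+01,
       -2.58281041e-04,  9.00031974e+01]), 'qd': array([ 0.03041899, -0.0150905 ,  0.073367  , -0.09276442, -0.18036082,
        0.00169575]), 'joint_efforts': array([-3.57300751e-04, -5.21558869e+01,  4.65654051e+01,  1.59813836e-02,
       -1.39221234e-05, -2.20840911e-05]), 'ee_pos': array([0.24497284, 0.49219467, 0.23067169]), 'tcp_rot': array([-1.79932906e+02,  2.62025015e-04,  1.53536703e+02]), 'wrist_force': array([-0.29260793,  0.47798278, -0.54800072]), 'torque': array([ 0.01973968, -0.00317706,  0.02120812]), 'grasp_force': 0.0, 'opening': 0.08548373009813046}
```

View pics/top0.png

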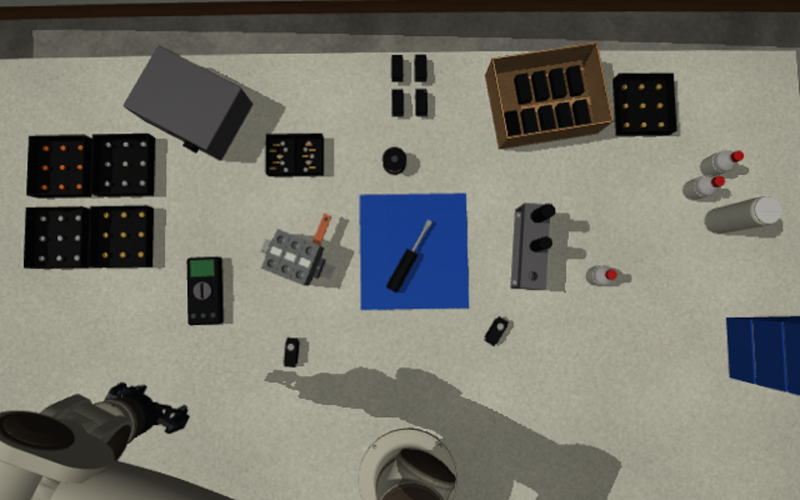

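View pics/scene0.png

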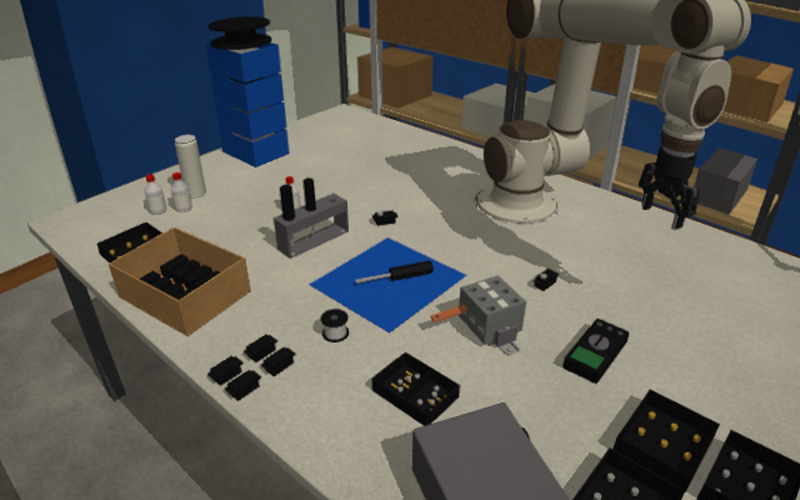

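The top picture shows the driver on the mat (handle ~(402,270), tip ~(431,222)), the terminals at ~(295,258) with the copper bar tip at (326,216), and the rack with its empty hole at ~(532,276). The scene picture agrees. I need a closer crop next.

```bash
python3 - <<'E'
import cv2,numpy as np
im=cv2.imread("pics/top0_raw.png")
a=cv2.resize(im[160:240,205:275],None,fx=6,fy=6,interpolation=cv2.INTER_CUBIC)
b=cv2.resize(im[160:240,405:455],None,fx=6,fy=6,interpolation=cv2.INTER_CUBIC)
cv2.imwrite("pics/crop1.png",np.hstack([a,b]))
E
```

```text
(no output)
```

View pics/crop1.png

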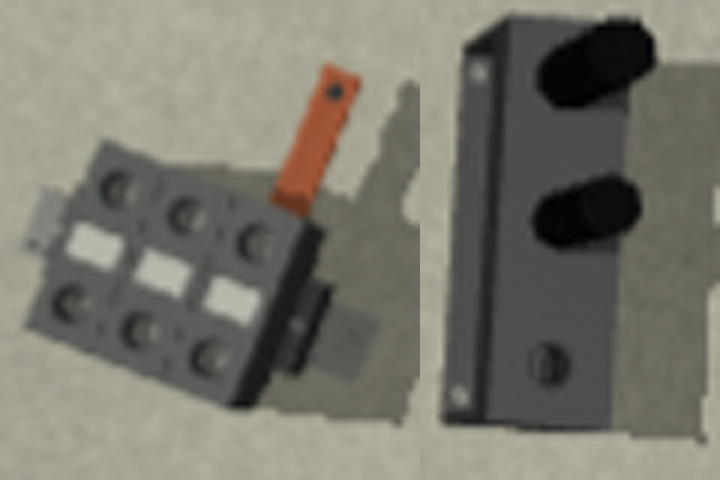

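```bash
python3 - <<'E'
from h import *
im=cv2.imread("pics/top0_raw.png"); c=cal("top")
# handle: dark pixels within the mat
hsv=cv2.cvtColor(im,cv2.COLOR_BGR2HSV).astype(int)
m=np.zeros(im.shape[:2],bool); m[160:242,294:368]=1
b,g,r=[im[:,:,i].astype(int) for i in range(3)]
dark=m&(b<60); blade=m&(r>70)
for mm,z in((dark,.018+.010),(blade,.018)):
    n,l,s,ce=cv2.connectedComponentsWithStats(mm.astype(np.uint8)); k=1+np.argmax(s[1:,4]); print(s[k],ce[k])
    v,u=np.nonzero(l==k); P=np.array([onz(c,x,y,z)[:2] for x,y in zip(u,v)])
    mu=P.mean(0); w,V=np.linalg.eigh(np.cov(P.T)); t=(P-mu)@V[:,1]
    print(mu,V[:,1],np.degrees(np.arctan2(V[1,1],V[0,1])),t.min(),t.max(),mu+V[:,1]*(t.min()+t.max())/2, (((P-mu)@V[:,0]).min(),((P-mu)@V[:,0]).max()))
E
```

```text
[310 200  24  34 352] [321.32102273 216.21875   ]
[0.50378558 0.00393725] [-0.86258034  0.50592011] 149.60754938723002 -0.055287855388360445 0.05372910535773582 [0.50445785 0.00354295] (np.float64(-0.01614737400979918), np.float64(0.015322406496174388))
[330 176  15  25  80] [337.4625 186.6125]
[ 0.59517757 -0.04794368] [-0.86534107  0.50118343] 149.9216736396342 -0.0389240152069067 0.04776792512558206 [ 0.59135107 -0.04572747] (np.float64(-0.006428882743564614), np.float64(0.006252010335816247))
```

The crop shows the bar in the right-hand terminal. Its loose screw well is at raw (248.0,200.2), and the empty rack hole is at raw (426.4,220.7). The driver comes out at (0.504,0.004) with the blade pointing along yaw −30°.

```bash
python3 - <<'E'
from h import *
c=cal("top")
A=lambda x,y:(205+(x-2.5)/6,160+(y-2.5)/6); B=lambda x,y:(405+(x-420-2.5)/6,160+(y-2.5)/6)
for n,p,z in(("well1",A(258,240),.095),("well2",A(210,357),.095),("bartip",A(342,73),.049),("hole",B(549,364),.1),("cross top",B(612,203),.185),("nut top",B(625,50),.19)):
    print(n,p,onz(c,*p,z).round(4))
E
```

```text
well1 (247.58333333333334, 199.58333333333334) [0.5532 0.2188 0.095 ]
well2 (239.58333333333334, 219.08333333333334) [0.4969 0.2423 0.095 ]
bartip (261.5833333333333, 171.75) [0.6408 0.1832 0.049 ]
hole (426.0833333333333, 220.25) [ 0.4843 -0.2984  0.1   ]
cross top (436.5833333333333, 193.41666666666666) [ 0.5546 -0.3068  0.185 ]
nut top (438.75, 167.91666666666666) [ 0.6235 -0.3139  0.19  ]
```

```bash
python3 -m crank '[{"gripper":60,"travel":[0,0,0],"twist":[0,0,0.18]},{"gripper":60,"travel":[0,0,0],"twist":[0,0,0.18]},{"gripper":60,"travel":[0,0,0],"twist":[0,0,0]}]'; python3 -c "
from workcell import bot;o=bot.get_obs();print(o['q'],o['ee_pos'],o['tcp_rot'])"
```

```text
time: 0.48
ee_pos: [0.245, 0.4923, 0.2309]
tcp_rot: [-180.0, 0.0, 133.0]
wrist_force: [0.4, -0.4, -0.1]
opening: 0.06
grasp_force: 0.0
[ 6.35415726e+01  4.99526957e+00  1.00542482e+01  9.51000163e+01
 -5.68048500e-04  1.10556998e+02] [0.2449952  0.49227217 0.23091228] [-1.79961775e+02  1.49417935e-02  1.32984580e+02]
```

```bash
cat >> h.py <<'E'
from scipy.spatial.transform import Rotation as Ro
def rel(pos,rpy=None,o=None):
    """shift (mm) in present tool axes, then rotvec (rad) in tool axes to reach the target"""
    o=o or bot.get_obs(); R=Ro.from_euler('xyz',o['tcp_rot'],degrees=True)
    t=R.inv().apply(np.array(pos)-o['ee_pos'])*1000
    w=(R.inv()*Ro.from_euler('xyz',rpy,degrees=True)).as_rotvec() if rpy is not None else None
    print('q',o['q'].round(1),'t',round(o['time'],2)); print('pos',o['ee_pos'].round(4),'rpy',o['tcp_rot'].round(2),'F',o['wrist_force'].round(1),'M',o['torque'].round(3),'open',round(o['opening'],4),'grip',round(o['grasp_force'],1))
    print('shift',t.round(1),'rot',None if w is None else w.round(4)); return t,w
E
python3 -c "
from h import *
rel([.497,.0075,.231],[180,0,-30.4])"
```

```text
q [ 63.5   5.   10.1  95.1  -0.  110.6] t 0.47
pos [0.245  0.4923 0.2309] rpy [-1.7996e+02  1.0000e-02  1.3298e+02] F [ 0.4 -0.4 -0.1] M [ 0.047 -0.031  0.019] open 0.06 grip 0.0
shift [-5.264e+02 -1.462e+02  1.000e-01] rot [2.0000e-04 1.0000e-03 2.8516e+00]
```

```bash
python3 -m crank '[{"gripper":60,"travel":[-53,-14.5,0],"twist":[0,0,0]},{"gripper":60,"travel":[-53,-14.5,0],"twist":[0,0,0]},{"gripper":60,"travel":[-53,-14.5,0],"twist":[0,0,0]},{"gripper":60,"travel":[-53,-14.5,0],"twist":[0,0,0]},{"gripper":60,"travel":[-53,-14.5,0],"twist":[0,0,0]},{"gripper":60,"travel":[-53,-14.5,0],"twist":[0,0,0]},{"gripper":60,"travel":[-53,-14.5,0],"twist":[0,0,0]},{"gripper":60,"travel":[-53,-14.5,0],"twist":[0,0,0]},{"gripper":60,"travel":[-53,-14.5,0],"twist":[0,0,0]},{"gripper":60,"travel":[-50,-15.5,0],"twist":[0,0,0]},{"gripper":60,"travel":[0,0,30],"twist":[0,0,-0.18]},{"gripper":60,"travel":[0,0,30],"twist":[0,0,-0.18]}]'
python3 -m crank '[{"gripper":60,"travel":[0,0,0],"twist":[0,0,-0.18]},{"gripper":60,"travel":[0,0,0],"twist":[0,0,-0.18]},{"gripper":60,"travel":[0,0,0],"twist":[0,0,-0.18]},{"gripper":60,"travel":[0,0,0],"twist":[0,0,-0.18]},{"gripper":60,"travel":[0,0,0],"twist":[0,0,-0.18]},{"gripper":60,"travel":[0,0,0],"twist":[0,0,-0.18]},{"gripper":60,"travel":[0,0,0],"twist":[0,0,-0.18]},{"gripper":60,"travel":[0,0,0],"twist":[0,0,-0.18]},{"gripper":60,"travel":[0,0,0],"twist":[0,0,-0.18]},{"gripper":60,"travel":[0,0,0],"twist":[0,0,-0.18]},{"gripper":60,"travel":[0,0,0],"twist":[0,0,-0.18]},{"gripper":60,"travel":[0,0,0],"twist":[0,0,-0.18]}]'
python3 -c "
from h import *
rel([.497,.0075,.004],[180,0,-30.4])"
```

```text
time: 1.98
ee_pos: [0.4972, 0.0061, 0.1703]
tcp_rot: [180.0, 0.0, 154.1]
wrist_force: [-0.4, 0.0, 0.9]
opening: 0.0603
grasp_force: 0.0
time: 3.48
ee_pos: [0.4969, 0.007, 0.1711]
tcp_rot: [180.0, 0.0, -82.1]
wrist_force: [0.4, -0.7, -0.1]
opening: 0.06
grasp_force: 0.0
q [  0.8  -3.1  -4.8  88.3  -0.  -97.1] t 3.48
pos [0.4969 0.007  0.1711] rpy [179.98   0.   -82.07] F [ 0.4 -0.7 -0.1] M [-0.029  0.021  0.042] open 0.06 grip 0.0
shift [ -0.5  -0.2 167.1] rot [ 3.000e-04  2.000e-04 -9.018e-01]
```

```bash
python3 -m crank '[{"gripper":60,"travel":[0,0,0],"twist":[0,0,-0.182]},{"gripper":60,"travel":[0,0,0],"twist":[0,0,-0.182]},{"gripper":60,"travel":[0,0,0],"twist":[0,0,-0.182]},{"gripper":60,"travel":[0,0,30],"twist":[0,0,-0.182]},{"gripper":60,"travel":[0,0,40],"twist":[0,0,-0.182]},{"gripper":60,"travel":[0,0,40],"twist":[0,0,0]},{"gripper":60,"travel":[0,0,40],"twist":[0,0,0]},{"gripper":60,"travel":[0,0,16],"twist":[0,0,0]},{"gripper":60,"travel":[0,0,0],"twist":[0,0,0]}]'
python3 - <<'E'
from h import *
rel([.497,.0075,.004],[180,0,-30.4]); cv2.imwrite("pics/w1.png",bot.camera("wrist")[:,:,::-1])
E
```

```text
time: 4.6
ee_pos: [0.4965, 0.007, 0.0049]
tcp_rot: [180.0, 0.1, -30.5]
wrist_force: [0.3, 0.6, 0.4]
opening: 0.0597
grasp_force: 0.0
q [   0.8   -0.3  -20.5   69.8    0.  -148.7] t 4.6
pos [0.4965 0.007  0.0049] rpy [ 1.7996e+02  7.0000e-02 -3.0450e+01] F [0.3 0.6 0.4] M [-0.013 -0.015 -0.004] open 0.0597 grip 0.0
shift [ 0.2 -0.7  0.9] rot [ 0.0007  0.0012 -0.0009]
```

View pics/w1.png

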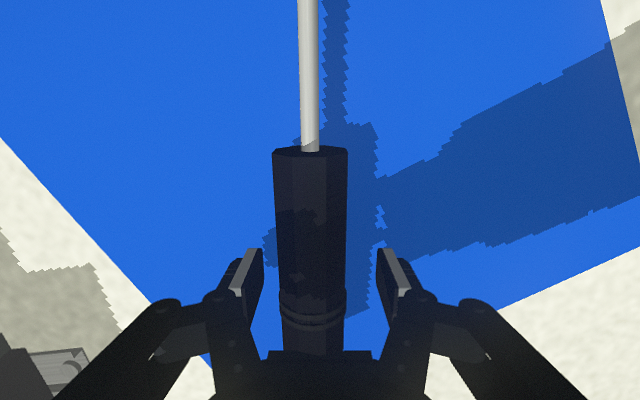

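The handle sits between the jaws, with its front end at (310,152) and its axis at column ~312. I'll grip it and lift.

```bash
python3 -m crank '[{"gripper":20,"travel":[0,0,0],"twist":[0,0,0]},{"gripper":20,"travel":[0,0,0],"twist":[0,0,0]},{"gripper":20,"travel":[0,0,0],"twist":[0,0,0]},{"gripper":20,"travel":[0,0,0],"twist":[0,0,0]},{"gripper":20,"travel":[0,0,0],"twist":[0,0,0]},{"gripper":20,"travel":[0,0,-20],"twist":[0,0,0]},{"gripper":20,"travel":[0,0,-50],"twist":[0,0,0]},{"gripper":20,"travel":[0,0,-50],"twist":[0,0,0]},{"gripper":20,"travel":[0,0,-50],"twist":[0,0,0]},{"gripper":20,"travel":[0,0,-50],"twist":[0,0,0]},{"gripper":20,"travel":[0,0,-45],"twist":[0,0,0]},{"gripper":20,"travel":[0,0,0],"twist":[0,0,0.18]}]' 90
python3 -c "
from h import *
a=np.radians(-31.6)
rel([.4843-.1+.013*np.cos(a),-.2984+.013*np.sin(a),.262],[180,0,148.4])"
```

```text
time: 6.15
ee_pos: [0.498, 0.007, 0.2748]
tcp_rot: [-179.7, -0.3, -41.0]
wrist_force: [-0.7, 0.2, -2.3]
opening: 0.0298
grasp_force: 89.5
q [   0.8   -1.3    8.5   99.4    0.  -138.1] t 6.15
pos [0.498  0.007  0.2748] rpy [-179.75   -0.28  -41.04] F [-0.7  0.2 -2.3] M [ 0.004 -0.008  0.054] open 0.0298 grip 89.5
shift [127.6 302.9  12.1] rot [-0.0079  0.006   2.9768]
```

```bash
python3 -m crank '[{"gripper":20,"travel":[18,43,-3],"twist":[0,0,0]},{"gripper":20,"travel":[18,43,-3],"twist":[0,0,0]},{"gripper":20,"travel":[18,43,-3],"twist":[0,0,0]},{"gripper":20,"travel":[18,43,-3],"twist":[0,0,0]},{"gripper":20,"travel":[18,43,-3],"twist":[0,0,0]},{"gripper":20,"travel":[18,43,-3],"twist":[0,0,0]},{"gripper":20,"travel":[18,43,-3],"twist":[0,0,0]},{"gripper":20,"travel":[0,0,0],"twist":[0,0,0.18]},{"gripper":20,"travel":[0,0,0],"twist":[0,0,0.18]},{"gripper":20,"travel":[0,0,0],"twist":[0,0,0.18]},{"gripper":20,"travel":[0,0,0],"twist":[0,0,0.18]},{"gripper":20,"travel":[0,0,0],"twist":[0,0,0.18]}]'
python3 -m crank '[{"gripper":20,"travel":[0,0,0],"twist":[0,0,0.18]},{"gripper":20,"travel":[0,0,0],"twist":[0,0,0.18]},{"gripper":20,"travel":[0,0,0],"twist":[0,0,0.18]},{"gripper":20,"travel":[0,0,0],"twist":[0,0,0.18]},{"gripper":20,"travel":[0,0,0],"twist":[0,0,0.18]},{"gripper":20,"travel":[0,0,0],"twist":[0,0,0.18]},{"gripper":20,"travel":[0,0,0],"twist":[0,0,0.18]},{"gripper":20,"travel":[0,0,0],"twist":[0,0,0.18]},{"gripper":20,"travel":[0,0,0],"twist":[0,0,0.18]},{"gripper":20,"travel":[0,0,0],"twist":[0,0,0.18]},{"gripper":20,"travel":[0,0,0],"twist":[0,0,0.18]},{"gripper":20,"travel":[0,0,0],"twist":[0,0,0]}]'
python3 -c "
from h import *
a=np.radians(-31.6)
rel([.4843-.1+.013*np.cos(a),-.2984+.013*np.sin(a),.27],[180,0,148.4])
R=Ro.from_matrix(np.array([[0,0,-1],[np.sin(-a),np.cos(a),0],[np.cos(a),np.sin(a),0]]).T);print(R.as_euler('xyz',degrees=True))
print((Ro.from_euler('xyz',[180,0,148.4],degrees=True).inv()*R).as_rotvec())"
```

```text
time: 7.65
ee_pos: [0.3952, -0.303, 0.2919]
tcp_rot: [-180.0, -0.0, -92.8]
wrist_force: [-0.5, 0.0, -2.2]
opening: 0.0301
grasp_force: 89.7
time: 9.15
ee_pos: [0.3953, -0.303, 0.2919]
tcp_rot: [-180.0, 0.0, 154.2]
wrist_force: [1.1, 0.1, -2.0]
opening: 0.0303
grasp_force: 89.7
q [-37.5  -0.4  11.4 101.7   0.  -11.7] t 9.15
pos [ 0.3953 -0.303   0.2919] rpy [-1.7999e+02  4.0000e-02  1.5420e+02] F [ 1.1  0.1 -2. ] M [-0.06  -0.07  -0.033] open 0.0303 grip 89.7
shift [-1.  -1.9 21.9] rot [-1.000e-04  8.000e-04  1.012e-01]
[31.6 90.   0. ]
[ 6.16573867e-17 -1.57079633e+00 -9.61835347e-17]<sys>:0: UserWarning: Gimbal lock detected. Setting third angle to zero since it is not possible to uniquely determine all angles.
```

```bash
python3 -m crank '[{"gripper":20,"travel":[0,0,0],"twist":[0,0,0.101]},{"gripper":20,"travel":[0,0,0],"twist":[0,-0.1745,0]},{"gripper":20,"travel":[0,0,0],"twist":[0,-0.1745,0]},{"gripper":20,"travel":[0,0,0],"twist":[0,-0.1745,0]},{"gripper":20,"travel":[0,0,0],"twist":[0,-0.1745,0]},{"gripper":20,"travel":[0,0,0],"twist":[0,-0.1745,0]},{"gripper":20,"travel":[0,0,0],"twist":[0,-0.1745,0]},{"gripper":20,"travel":[0,0,0],"twist":[0,-0.1745,0]},{"gripper":20,"travel":[0,0,0],"twist":[0,-0.1745,0]},{"gripper":20,"travel":[0,0,0],"twist":[0,-0.1748,0]},{"gripper":20,"travel":[0,0,0],"twist":[0,0,0]}]'
python3 - <<'E'
from h import *
a=np.radians(-31.6)
rel([.4843+.013*np.cos(a),-.2984+.013*np.sin(a),.272],[180,0,148.4])
o=bot.get_obs();print(Ro.from_euler('xyz',o['tcp_rot'],degrees=True).as_matrix().round(3))
for n in ("top","scene","wrist"): cv2.imwrite(f"pics/{n}2.png",bot.camera(n)[:,:,::-1])
c=cal("scene");p=proj(c,o['ee_pos']);print(p,proj(cal("top"),o['ee_pos']))
a=cv2.imread("pics/scene2.png");b=cv2.imread("pics/wrist2.png")
x,y=int(p[0]),int(p[1]);a=cv2.resize(a[y-60:y+90,x-80:x+50],(390,450),interpolation=cv2.INTER_CUBIC)
cv2.imwrite("pics/v2.png",np.hstack([a,cv2.resize(b,(400,250)).repeat(1,0) if 0 else cv2.copyMakeBorder(cv2.resize(b,(400,250)),0,200,0,0,cv2.BORDER_CONSTANT)]));print(x-80,y-60)
E
```

```text
time: 10.52
ee_pos: [0.4791, -0.3898, 0.295]
tcp_rot: [175.4, 82.7, 145.0]
wrist_force: [-0.0, -1.0, -2.7]
opening: 0.0302
grasp_force: 89.9
q [-46.4 -48.5 -62.2  -6.1  16.   -1.5] t 10.53
pos [ 0.4791 -0.3898  0.295 ] rpy [175.37  82.67 145.  ] F [-0.  -1.  -2.7] M [ 0.693  1.209 -0.039] open 0.0302 grip 89.9
shift [ 27.3  81.  -25.5] rot [0.0235 1.4431 0.0097]
[[-0.105  0.506  0.856]
 [ 0.073  0.862 -0.501]
 [-0.992  0.01  -0.127]]
[243.21057297  99.34838586] [484.50862888 219.57968356]
163 39
```

View pics/v2.png

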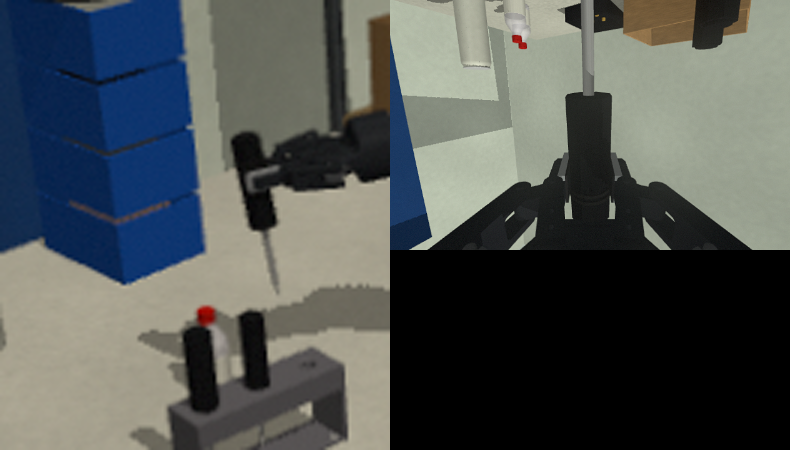

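The crop shows the driver gripped and nearly upright, but the arm hit its q2/q3 limits because the wrist is too close in. I'll fit the kinematics from the logged poses and pick a feasible approach azimuth.

```bash
cat > kin.py <<'E'
from h import *
from scipy.optimize import least_squares
S=[([63.54,4.995,10.054,95.1,0,110.56],[.245,.4923,.2309]),([.8,-3.1,-4.8,88.3,0,-97.1],[.4969,.007,.1711]),([.8,-.3,-20.5,69.8,0,-148.7],[.4965,.007,.0049]),([.8,-1.3,8.5,99.4,0,-138.1],[.498,.007,.2748]),([-37.5,-.4,11.4,101.7,0,-11.7],[.3953,-.303,.2919]),([-46.4,-48.5,-62.2,-6.1,16,-1.5],[.4791,-.3898,.295])]
def fk(q,x):
    q1,q2,q3,q4,q5,q6=np.radians(q); A,B,C,D,z0,r0,L4,Lt=x; e=q3-q2; p=q2-q3+q4
    r=r0+A*np.sin(q2)+B*np.cos(q2)+C*np.cos(e)-D*np.sin(e); z=z0+A*np.cos(q2)-B*np.sin(q2)+C*np.sin(e)+D*np.cos(e)
    # local: radial, tangential, up
    f=np.array([np.cos(p),0,-np.sin(p)]); t=np.array([0,1,0]); d=f*np.cos(q5)+t*np.sin(q5)*SG
    P=np.array([r,0,z])+L4*f+Lt*d
    c,s=np.cos(q1),np.sin(q1); M=np.array([[c,-s,0],[s,c,0],[0,0,1]]); return M@P,M@d
SG=1
def fit():
    return least_squares(lambda x:np.concatenate([np.concatenate([(fk(q,x)[0]-p)*1e3 for q,p in S]),(x-x0)*3]),x0)
x0=np.array([.4,0,.4,0,.2,0,.1,.2])
s=fit(); X=s.x
if __name__=="__main__":
    for SG in(1,-1):
        s=fit(); print(SG,s.x.round(3),s.cost,fk(S[-1][0],s.x))
E
python3 kin.py
```

```text
1 [ 0.421 -0.     0.52   0.036  0.16  -0.001  0.146  0.283] 0.4782313048815336 (array([ 0.47908338, -0.38978879,  0.29501966]), array([ 0.85669041, -0.49991874, -0.127133  ]))
-1 [ 0.426  0.019  0.52   0.036  0.144 -0.02   0.702 -0.283] 4.860003611162418 (array([ 0.47916291, -0.38995362,  0.29481686]), array([ 0.45747277, -0.88008855, -0.127133  ]))
```

```bash
cat > s.py <<'E'
from kin import *
lo=np.array([-48.56,-65.8,-126.05]);hi=np.array([103.87,70.77,130.52])
for a in range(-110,60,5):
    out=[]
    for z in(.16,.275):
        d=np.array([np.cos(np.radians(a)),np.sin(np.radians(a)),0]);T=np.array([.4843,-.2984,z])+.013*d;W=T-X[7]*d
        q1=np.degrees(np.arctan2(W[1],W[0]));q5=a-q1
        f=lambda v:(fk([q1,v[0],v[1],v[1]-v[0],q5,0],X)[0]-T)*1e3
        g=least_squares(f,[0,-20]); 
        if abs(g.fun).max()<1: q=np.array([g.x[0],g.x[1],g.x[1]-g.x[0]]); out.append((q1.round(1),q.round(1),q5.round(1),bool((q>lo).all()&(q<hi).all()&(-82<q5<86))))
    print(a,out)
E
python3 s.py
```

```text
-110 [(np.float64(-4.4), array([ 14.9, -40.4, -55.3]), np.float64(-105.6), False), (np.float64(-4.4), array([  1.6, -38.3, -39.9]), np.float64(-105.6), False)]
-105 [(np.float64(-3.8), array([ 12.4, -43.6, -56. ]), np.float64(-101.2), False), (np.float64(-3.8), array([ -1.6, -41.4, -39.9]), np.float64(-101.2), False)]
-100 [(np.float64(-3.5), array([  9.8, -46.9, -56.7]), np.float64(-96.5), False), (np.float64(-3.5), array([ -4.9, -44.6, -39.7]), np.float64(-96.5), False)]
-95 [(np.float64(-3.3), array([  7.1, -50.1, -57.2]), np.float64(-91.7), False), (np.float64(-3.3), array([ -8.4, -47.7, -39.3]), np.float64(-91.7), False)]
-90 [(np.float64(-3.3), array([  4.3, -53.3, -57.6]), np.float64(-86.7), False), (np.float64(-3.3), array([-12.2, -50.8, -38.6]), np.float64(-86.7), False)]
-85 [(np.float64(-3.6), array([  1.2, -56.5, -57.8]), np.float64(-81.4), True), (np.float64(-3.6), array([-16.2, -53.8, -37.6]), np.float64(-81.4), True)]
-80 [(np.float64(-4.2), array([ -1.9, -59.7, -57.8]), np.float64(-75.8), True), (np.float64(-4.2), array([-20.4, -56.8, -36.4]), np.float64(-75.8), True)
[... 3524 characters left out ...]
loat64(-59.9), array([ -6.1, -45.6, -39.6]), np.float64(94.9), False)]
40 [(np.float64(-59.6), array([ 11.5, -44.8, -56.3]), np.float64(99.6), False), (np.float64(-59.6), array([ -2.7, -42.5, -39.8]), np.float64(99.6), False)]
45 [(np.float64(-59.1), array([ 14. , -41.5, -55.6]), np.float64(104.1), False), (np.float64(-59.1), array([  0.5, -39.4, -39.9]), np.float64(104.1), False)]
50 [(np.float64(-58.4), array([ 16.4, -38.3, -54.7]), np.float64(108.4), False), (np.float64(-58.4), array([  3.5, -36.3, -39.8]), np.float64(108.4), False)]
55 [(np.float64(-57.7), array([ 18.7, -35.2, -53.9]), np.float64(112.7), False), (np.float64(-57.7), array([  6.4, -33.2, -39.5]), np.float64(112.7), False)]
```

```bash
cat >> h.py <<'E'
def relh(pos,a):
    """horizontal tool, z at azimuth a, x down; prints rot first (tool axes), then shift in the target axes"""
    a=np.radians(a); z=np.array([np.cos(a),np.sin(a),0]); x=np.array([0,0,-1]); y=np.cross(z,x)
    R=Ro.from_matrix(np.array([x,y,z]).T); o=bot.get_obs(); C=Ro.from_euler('xyz',o['tcp_rot'],degrees=True)
    print('q',o['q'].round(1),'t',round(o['time'],2),'pos',o['ee_pos'].round(4),'F',o['wrist_force'].round(1),'M',o['torque'].round(2),'open',round(o['opening'],4),'grip',round(o['grasp_force'],1))
    print('rot',(C.inv()*R).as_rotvec().round(4),'then shift',(R.inv().apply(np.array(pos)-o['ee_pos'])*1e3).round(1))
E
python3 -c "
from h import *
relh([.4843+.013*np.cos(np.radians(-77)),-.2984+.013*np.sin(np.radians(-77)),.285],-77)"
```

```text
q [-46.4 -48.5 -61.5  -5.9  16.   -1.4] t 10.68 pos [ 0.4801 -0.3905  0.3052] F [ 1.4 -0.4 -0.9] M [0.59 1.03 0.03] open 0.0301 grip 89.9
rot [ 0.8131 -0.1162  0.0396] then shift [ 20.2  24.8 -75.8]
```

```bash
python3 -m crank '[{"gripper":20,"travel":[0,0,0],"twist":[0.1355,-0.0194,0.0066]},{"gripper":20,"travel":[0,0,0],"twist":[0.1355,-0.0194,0.0066]},{"gripper":20,"travel":[0,0,0],"twist":[0.1355,-0.0194,0.0066]},{"gripper":20,"travel":[0,0,0],"twist":[0.1355,-0.0194,0.0066]},{"gripper":20,"travel":[0,0,0],"twist":[0.1355,-0.0194,0.0066]},{"gripper":20,"travel":[0,0,0],"twist":[0.1355,-0.0194,0.0066]},{"gripper":20,"travel":[0,0,0],"twist":[0,0,0]}]'
python3 -c "
from h import *
relh([.4843+.013*np.cos(np.radians(-77)),-.2984+.013*np.sin(np.radians(-77)),.285],-77)"
```

```text
time: 11.55
ee_pos: [0.4872, -0.3932, 0.3025]
tcp_rot: [-149.8, 89.9, 133.4]
wrist_force: [0.4, -0.1, -2.3]
opening: 0.0301
grasp_force: 89.8
q [-15.3 -23.4 -55.1 -31.5 -61.6   0.1] t 11.55 pos [ 0.4872 -0.3932  0.3025] F [ 0.4 -0.1 -2.3] M [1.26 0.27 0.03] open 0.0301 grip 89.8
rot [ 0.0024 -0.0019  0.0011] then shift [ 17.5  18.5 -80. ]
```

```bash
python3 -m crank '[{"gripper":20,"travel":[0,5,-20],"twist":[0,0,0]},{"gripper":20,"travel":[0,5,-30],"twist":[0,0,0]},{"gripper":20,"travel":[0,8.5,-30],"twist":[0,0,0]},{"gripper":20,"travel":[8,0,0],"twist":[0,0,0]},{"gripper":20,"travel":[0,0,0],"twist":[0,0,0]},{"gripper":20,"travel":[0,0,0],"twist":[0,0,0]}]'
python3 - <<'E'
from h import *
relh([.4843+.013*np.cos(np.radians(-77)),-.2984+.013*np.sin(np.radians(-77)),.285],-77)
a=bot.camera("scene")[:,:,::-1];b=bot.camera("wrist")[:,:,::-1];t=bot.camera("top")[:,:,::-1]
cv2.imwrite("pics/scene3.png",a);cv2.imwrite("pics/wrist3.png",b);cv2.imwrite("pics/top3.png",t)
c=cal("scene");w=cal("wrist")
o=bot.get_obs();R=Ro.from_euler('xyz',o['tcp_rot'],degrees=True)
H=np.array([.4843,-.2984,.1]); tip=o['ee_pos']+R.apply([.1505,0,-.013]); print('hole',proj(c,H),'tip pred',tip,proj(c,tip),'wrist: tip',proj(w,tip),'hole',proj(w,H))
x,y=proj(c,H).astype(int);y-=30;print('scene crop origin',x-25,y-35)
cv2.imwrite("pics/v3.png",np.hstack([cv2.resize(a[y-35:y+45,x-25:x+25],None,fx=6,fy=6,interpolation=cv2.INTER_CUBIC),cv2.copyMakeBorder(cv2.resize(b,(480,300)),0,180,0,0,cv2.BORDER_CONSTANT)]))
E
```

```text
time: 12.3
ee_pos: [0.4838, -0.3124, 0.2945]
tcp_rot: [102.7, 89.8, 25.7]
wrist_force: [0.7, -0.3, -2.1]
opening: 0.03
grasp_force: 89.9
q [ -4.7 -25.8 -57.7 -31.8 -72.3   0.3] t 12.3 pos [ 0.4838 -0.3124  0.2945] F [ 0.7 -0.3 -2.1] M [1.2  0.27 0.02] open 0.03 grip 89.9
rot [-0.0004 -0.0006 -0.0027] then shift [ 9.5  3.6 -0.6]
hole [264.40630725 159.87468522] tip pred [ 0.48126128 -0.29936149  0.14354138] [264.05011778 148.14894065] wrist: tip [ 318.52992764 -107.79555025] hole [ 328.50342723 -284.58784903]
scene crop origin 239 94
```

View pics/v3.png

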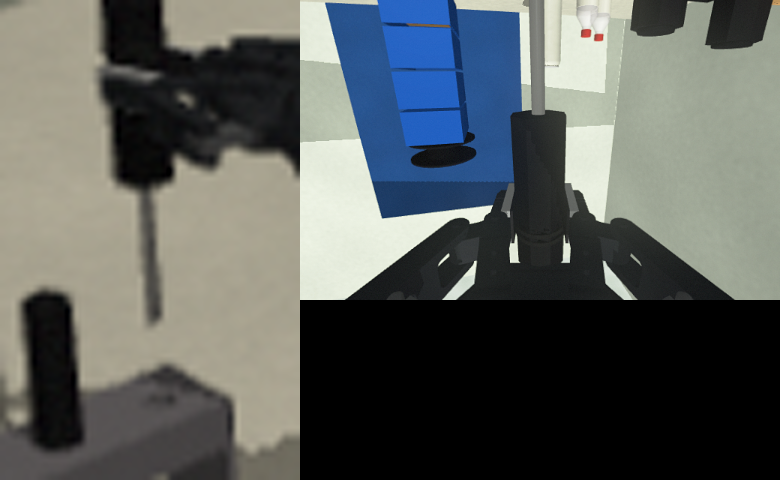

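```bash
python3 - <<'E'
from h import *
def cen(fn,u,v,r,fr):
    im=cv2.imread(fn,0).astype(float); p=im[v-r:v+r+1,u-r:u+r+1]; bg=np.median(p); w=np.clip(bg-p-fr,0,None); y,x=np.mgrid[v-r:v+r+1,u-r:u+r+1]
    print(p.astype(int)); return (w*x).sum()/w.sum(),(w*y).sum()/w.sum()
ct,cs=cal("top"),cal("scene")
t=cen("pics/top0_raw.png",426,220,5,8); s=cen("pics/scene3.png",266,160,6,8)
print(t,onz(ct,*t,.1),s,onz(cs,*s,.1))
s0=cen("pics/scene0_raw.png",266,160,4,8)
E
```

```text
[[77 78 77 78 77 78 77 77 78 77 77]
 [77 77 77 77 77 74 74 76 77 76 78]
 [77 77 77 70 56 49 49 62 74 77 77]
 [77 78 68 68 66 40 28 40 62 73 77]
 [77 77 63 74 61 47 25 34 49 71 77]
 [78 77 62 75 54 49 32 38 39 68 77]
 [78 77 63 75 53 49 32 37 38 68 76]
 [77 77 63 71 52 49 27 35 45 70 77]
 [77 77 73 65 47 39 32 41 62 76 77]
 [77 78 77 73 63 57 57 63 74 77 77]
 [78 77 77 77 75 73 73 75 77 77 77]]
[[161 160 160 160 158 139 127 131 147 159 161 164 164]
 [162 162 144 140 128  93  59  67 104 129 159 164 162]
 [149 136  96  88  59  53  54  55  54  68 120 139 161]
 [111  86  72  70  70  57  54  54  55  54  54  87 128]
 [ 85  84  85  87  88  76  71  67  70  55  53  52  69]
 [ 85  84  85  85  78  79  75  69  79  71  70  72  71]
 [ 84  83  81  74  61  64  61  49  73  84  84  85  84]
 [ 84  85  79  74  74  71  71  67  78  84  84  83  84]
 [ 84  84  84  82  81  79  82  84  85  84  83  80  76]
 [ 84  84  84  84  84  85  84  85  84  81  75  72  68]
 [ 84  84  84  84  85  85  80  81  75  72  68  67  67]
 [ 84  85  84  84  80  75  72  72  66  67  67  67  67]
 [ 85  85  80  77  70  67  66  67  67  66  67  67  66]]
(np.float64(427.0314136125655), np.float64(220.45942408376965)) [ 0.48369285 -0.30112248  0.1       ] (np.float64(267.75315315315316), np.float64(159.33693693693695)) [ 0.47411075 -0.29251773  0.1       ]
[[112 107  87  83  84  83  84  93 129]
 [ 85  84  84  83  82  83  83  83  84]
 [ 84  87  89  86  84  82  83  83  84]
 [ 84  83  77  79  74  69  78  83  85]
 [ 79  74  60  65  61  50  71  83  85]
 [ 78  75  75  72  70  67  79  84  84]
 [ 84  82  82  79  80  83  83  84  83]
 [ 83  84  84  84  83  84  84  80  75]
 [ 84  84  84  82  80  80  76  72  68]]
```

```bash
python3 -m crank '[{"gripper":20,"travel":[0,2,0],"twist":[0,0,-0.002]},{"gripper":20,"travel":[15,0,0],"twist":[0,0,0]},{"gripper":20,"travel":[15,0,0],"twist":[0,0,0]},{"gripper":20,"travel":[10,0,0],"twist":[0,0,0]},{"gripper":20,"travel":[10,0,0],"twist":[0,0,0]},{"gripper":20,"travel":[10,0,0],"twist":[0,0,0]},{"gripper":20,"travel":[0,0,0],"twist":[0,0,0]}]'
python3 -c "
from h import *
relh([.483+.013*np.cos(np.radians(-77)),-.299+.013*np.sin(np.radians(-77)),.161],-77)"
```

```text
time: 13.32
ee_pos: [0.4863, -0.3109, 0.2325]
tcp_rot: [-146.9, 89.9, 136.2]
wrist_force: [5.2, 1.0, -4.4]
opening: 0.0299
grasp_force: 89.8
q [ -4.5 -17.3 -60.3 -42.8 -72.4   0.2] t 13.32 pos [ 0.4863 -0.3109  0.2325] F [ 5.2  1.  -4.4] M [ 1.96 -0.27  0.84] open 0.0299 grip 89.8
rot [ 0.0014 -0.0013  0.0009] then shift [71.5 -0.5  0.6]
```

```bash
python3 -m crank '[{"gripper":20,"travel":[0,1.5,0],"twist":[0,0,0]},{"gripper":20,"travel":[10,0,0],"twist":[0,0,0]},{"gripper":20,"travel":[12,0,0],"twist":[0,0,0]},{"gripper":20,"travel":[12,0,0],"twist":[0,0,0]},{"gripper":20,"travel":[0,0,0],"twist":[0,0,0]}]'
python3 -c "
from h import *
relh([.483+.013*np.cos(np.radians(-77)),-.299+.013*np.sin(np.radians(-77)),.161],-77)"
```

```text
time: 13.95
ee_pos: [0.4869, -0.3109, 0.198]
tcp_rot: [-122.6, 89.8, 160.4]
wrist_force: [0.3, -0.6, -1.9]
opening: 0.0299
grasp_force: 89.9
q [ -4.5 -11.4 -61.1 -49.4 -72.6   0.1] t 13.95 pos [ 0.4869 -0.3109  0.198 ] F [ 0.3 -0.6 -1.9] M [ 1.22  0.25 -0.04] open 0.0299 grip 89.9
rot [-0.0008 -0.0016  0.0025] then shift [37.  -1.1  0.5]
```

```bash
python3 -m crank '[{"gripper":20,"travel":[12,0,0],"twist":[0,0,0]},{"gripper":20,"travel":[12,0,0],"twist":[0,0,0]},{"gripper":20,"travel":[9,0,0],"twist":[0,0,0]},{"gripper":20,"travel":[1.5,0,0],"twist":[0,0,0]},{"gripper":20,"travel":[0,0,0],"twist":[0,0,0]}]'
python3 -c "
from h import *
relh([.483+.013*np.cos(np.radians(-77)),-.299+.013*np.sin(np.radians(-77)),.161],-77)"
```

```text
time: 14.58
ee_pos: [0.4875, -0.3108, 0.1654]
tcp_rot: [137.7, 89.9, 60.7]
wrist_force: [-0.3, 1.0, -1.9]
opening: 0.0301
grasp_force: 89.9
q [ -4.5  -4.9 -61.4 -56.4 -72.5   0.2] t 14.57 pos [ 0.4875 -0.3108  0.1654] F [-0.3  1.  -1.9] M [1.25 0.27 0.04] open 0.0301 grip 89.9
rot [-0.0001 -0.0007 -0.0006] then shift [ 4.4 -1.8  0.5]
```

```bash
python3 -m crank '[{"gripper":20,"travel":[3,0,0],"twist":[0,0,0]},{"gripper":20,"travel":[0,0,0],"twist":[0,0,0]}]'; python3 -m crank '[{"gripper":20,"travel":[2,0,0],"twist":[0,0,0]},{"gripper":20,"travel":[0,0,0],"twist":[0,0,0]}]';  python3 -c "
from h import *
relh([.483+.013*np.cos(np.radians(-77)),-.299+.013*np.sin(np.radians(-77)),.161],-77)"
```

```text
time: 14.82
ee_pos: [0.4874, -0.3108, 0.1622]
tcp_rot: [139.0, 89.9, 62.0]
wrist_force: [0.2, -0.1, -1.5]
opening: 0.0302
grasp_force: 89.9
time: 15.08
ee_pos: [0.4875, -0.3108, 0.1603]
tcp_rot: [126.3, 89.9, 49.3]
wrist_force: [0.2, -0.6, -0.6]
opening: 0.03
grasp_force: 89.9
q [ -4.5  -3.9 -61.4 -57.4 -72.5   0.2] t 15.07 pos [ 0.4875 -0.3108  0.1603] F [ 0.2 -0.6 -0.6] M [ 1.06  0.26 -0.  ] open 0.03 grip 89.9
rot [-0.0001 -0.0006 -0.0009] then shift [-0.7 -1.7  0.5]
```

```bash
python3 -m crank '[{"gripper":46,"travel":[0,0,0],"twist":[0,0,0]},{"gripper":46,"travel":[0,0,0],"twist":[0,0,0]},{"gripper":46,"travel":[0,0,0],"twist":[0,0,0]},{"gripper":46,"travel":[0,0,-20],"twist":[0,0,0]},{"gripper":46,"travel":[0,0,-40],"twist":[0,0,0]},{"gripper":46,"travel":[0,0,-40],"twist":[0,0,0]},{"gripper":46,"travel":[-30,0,-20],"twist":[0,0,0]},{"gripper":46,"travel":[-40,0,0],"twist":[0,0,0]},{"gripper":46,"travel":[-40,0,0],"twist":[0,0,0]},{"gripper":46,"travel":[-40,0,0],"twist":[0,0,0]},{"gripper":46,"travel":[0,0,0],"twist":[0,0.1745,0]},{"gripper":46,"travel":[0,0,0],"twist":[0,0.1745,0]}]'
python3 -m crank '[{"gripper":46,"travel":[0,0,0],"twist":[0,0.1745,0]},{"gripper":46,"travel":[0,0,0],"twist":[0,0.1745,0]},{"gripper":46,"travel":[0,0,0],"twist":[0,0.1745,0]},{"gripper":46,"travel":[0,0,0],"twist":[0,0.1745,0]},{"gripper":46,"travel":[0,0,0],"twist":[0,0.1745,0]},{"gripper":46,"travel":[0,0,0],"twist":[0,0.1745,0]},{"gripper":46,"travel":[0,0,0],"twist":[0,0.1748,0]},{"gripper":46,"travel":[0,0,0],"twist":[0,0,0]}]'
python3 - <<'E'
from h import *
rel([.5532,.2188,.23],[180,0,-167])
t=bot.camera("top")[:,:,::-1];cv2.imwrite("pics/top4.png",t)
w=cal("wrist");o=bot.get_obs();R=Ro.from_euler('xyz',o['tcp_rot'],degrees=True)
C=-w[4][:3,:3].T@w[4][:3,3];print('cam in tool',R.inv().apply(C-o['ee_pos']),'axis',R.inv().apply(w[4][2,:3]),'right',R.inv().apply(w[4][0,:3]),w[:4])
E
```

```text
time: 16.58
ee_pos: [0.4956, -0.2191, 0.3068]
tcp_rot: [179.2, 85.7, 106.1]
wrist_force: [1.2, -0.1, -1.3]
opening: 0.0459
grasp_force: 0.0
time: 17.58
ee_pos: [0.514, -0.2205, 0.3062]
tcp_rot: [179.9, 28.4, 108.4]
wrist_force: [0.0, -0.4, -1.0]
opening: 0.046
grasp_force: 0.0
q [-11.   -8.7   0.8  84.5 -24.5  57.3] t 17.57
pos [ 0.514  -0.2205  0.3062] rpy [179.94  28.44 108.39] F [ 0.  -0.4 -1. ] M [0.379 0.203 0.003] open 0.046 grip 0.0
shift [ 392.   176.  -125.4] rot [-0.365   0.4028 -1.4436]
cam in tool [ 8.13700490e-02  1.03385558e-04 -1.42610710e-01] axis [-3.18218148e-01  8.64812311e-04  9.48017121e-01] right [ 1.58542763e-03  9.99998671e-01 -3.80055707e-04] (np.float64(294.3018297764542), 319.3653614694737, 199.34899343718354, -0.012311708105494437)
```

```bash
python3 -m crank '[{"gripper":46,"travel":[0,0,0],"twist":[0,0.165,0]},{"gripper":46,"travel":[0,0,0],"twist":[0,0.165,0]},{"gripper":46,"travel":[0,0,0],"twist":[0,0.165,0]},{"gripper":46,"travel":[0,0,0],"twist":[0,0,0]},{"gripper":46,"travel":[0,0,0],"twist":[0,0,0]}]'
python3 -c "
from h import *
a=np.radians(108.4)
rel([.5532-.081*np.cos(a),.2188-.081*np.sin(a),.14],[180,0,108.4])"
```

```text
time: 18.25
ee_pos: [0.5132, -0.2184, 0.3047]
tcp_rot: [-179.9, 0.2, 108.6]
wrist_force: [0.5, 0.1, 0.1]
opening: 0.046
grasp_force: 0.0
q [-22.9   8.5  22.2 103.7  -0.2  48.4] t 18.25
pos [ 0.5132 -0.2184  0.3047] rpy [-179.91    0.22  108.65] F [0.5 0.1 0.1] M [-0.017 -0.029 -0.006] open 0.046 grip 0.0
shift [321.  177.6 163.3] rot [-0.0015  0.0038  0.0043]
```

```bash
python3 -m crank '[{"gripper":46,"travel":[46,25,10],"twist":[0,0,0]},{"gripper":46,"travel":[46,25,20],"twist":[0,0,0]},{"gripper":46,"travel":[46,25,20],"twist":[0,0,0]},{"gripper":46,"travel":[46,25,25],"twist":[0,0,0]},{"gripper":46,"travel":[46,25,25],"twist":[0,0,0]},{"gripper":46,"travel":[46,25,25],"twist":[0,0,0]},{"gripper":46,"travel":[45,27,25],"twist":[0,0,0]},{"gripper":46,"travel":[0,0,13],"twist":[0,0,0]},{"gripper":46,"travel":[0,0,0],"twist":[0,0,0]},{"gripper":46,"travel":[0,0,0],"twist":[0,0,0]}]'
python3 - <<'E'
from h import *
rel([.5532,.2188,.14],[180,0,108.4])
c=cal("wrist"); b=bot.camera("wrist")[:,:,::-1]; cv2.imwrite("pics/w5.png",b); np.save("c5.npy",np.array([*c[:4],*c[4].ravel()]))
p=proj(c,[.5532,.2188,.081]);print(p);x,y=p.astype(int);y=max(y,60)
cv2.imwrite("pics/v5.png",cv2.resize(b[y-60:y+60,x-80:x+80],None,fx=5,fy=5,interpolation=cv2.INTER_CUBIC));print(x-80,y-60)
E
```

```text
time: 19.5
ee_pos: [0.5787, 0.1412, 0.1436]
tcp_rot: [179.9, 0.1, 108.6]
wrist_force: [-0.3, -0.5, 0.8]
opening: 0.0457
grasp_force: 0.0
q [13.8 10.2  6.2 85.8 -0.1 85.2] t 19.5
pos [0.5787 0.1412 0.1436] rpy [1.7987e+02 1.0000e-01 1.0856e+02] F [-0.3 -0.5  0.8] M [ 0.017  0.003 -0.022] open 0.0457 grip 0.0
shift [81.7  0.5  3.5] rot [0.0023 0.0018 0.0029]
[319.88931408 100.05411396]
239 40
```

View pics/v5.png

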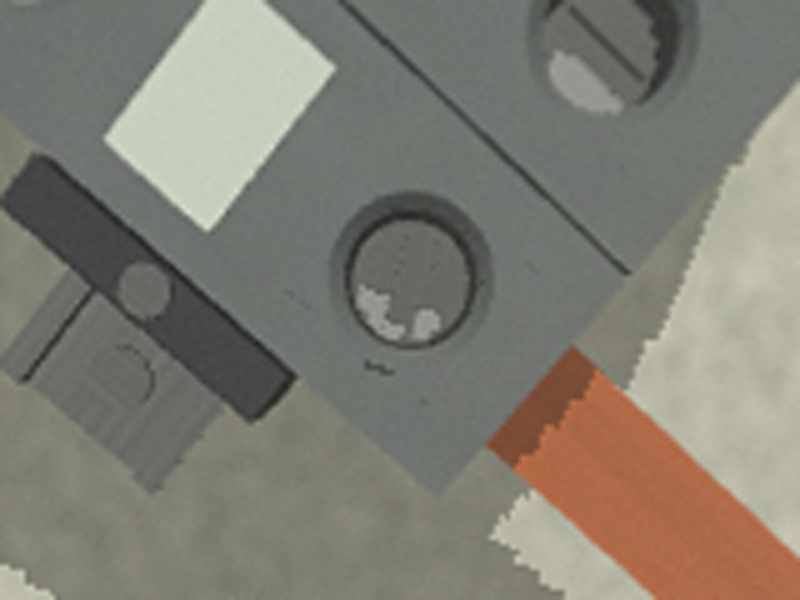

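The well is at crop (412,275), raw (321.4,95). The head shows lit patches with a gap near (405,325), which may be the slot. I'll enhance the contrast.

```bash
python3 - <<'E'
from h import *
b=cv2.imread("pics/w5.png",0); p=b[78:113,303:341]; print(p[12:28:3,8:30])
q=cv2.resize(p,None,fx=15,fy=15,interpolation=cv2.INTER_CUBIC).astype(float)
cv2.imwrite("pics/v6.png",np.clip((q-75)*255/55,0,255).astype(np.uint8))
E
```

```text
[[109 102 104 103 101 103 105 104 104 102 102 102 103 106 103 102 103 106
  106 104  71  56]
 [105 102 105 102 103 103 106 106 104 101 103 103 104 103  94 102 103 105
  101 104 102  77]
 [104  99 103 103 102 105 103 106 100 102 104 102 105 104 104 101 103 104
  103 105 103  87]
 [150 148 148 152 151 148 101 101 102 101 104 105 103 103 101 102 103 104
  105 103 103  75]
 [103 128 149 148 145 108 103 103 102 103 104 120 153 151 145  99 101 105
  105 103  68  60]
 [ 88  57 108 149 128 151 152 150 147 101 118 151 148 148 152 147 103  92
   64  62  98 107]]
```

View pics/v6.png

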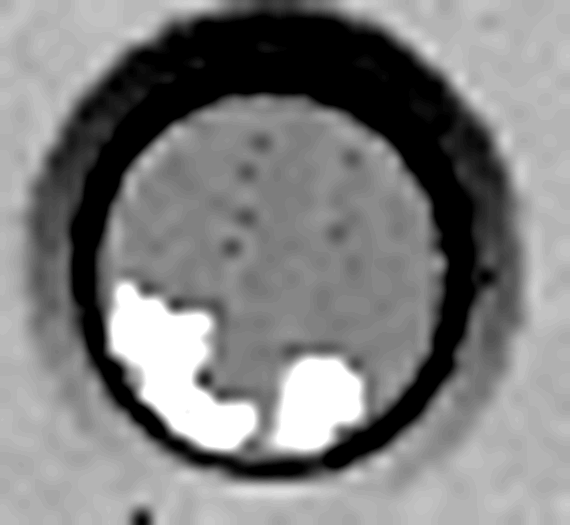

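```bash
python3 - <<'E'
from h import *
a=np.load("c5.npy");c=(*a[:4],a[4:].reshape(4,4))
f=lambda x,y,z:onz(c,303+(x-7)/15,78+(y-7)/15,z)
print('head',f(272,280,.081),'rim',f(275,243,.095))
for p,q in(((262,140),(205,380)),((352,158),(337,232)),((352,158),(275,440)),((307,150),(250,390))):
    d=f(*q,.081)-f(*p,.081);print(np.degrees(np.arctan2(-d[1],-d[0])))
print(f(307,150,.081),f(250,390,.081))
# driver in rack from top4: handle top
t=cv2.imread("pics/top4.png",0);T=cal("top");u,v=proj(T,[.4855,-.298,.205]).astype(int);print(u,v);m=(t<45).astype(np.uint8);m[:v-9]=0;m[v+12:]=0;m[:,:u-14]=0;m[:,u+14:]=0
n,l,s,ce=cv2.connectedComponentsWithStats(m);k=1+np.argmax(s[1:,4]);print(s[k],ce[k])
for z in(.15,):print(onz(T,*ce[k],z))
rel([.485,-.298,.166],[180,0,-167])
E
```

```text
head [0.55291235 0.22124905 0.081     ] rim [0.55254344 0.22245717 0.095     ]
94.47800750452433
96.85645393141154
92.80844845545124
94.65775267390289
[0.55263541 0.22681121 0.081     ] [0.55346933 0.21657569 0.081     ]
436 218
[429 214  16  13 113] [437.96460177 219.        ]
[ 0.4861132  -0.31833323  0.15      ]
q [13.7 10.3  6.2 85.8 -0.1 85.2] t 19.55
pos [0.579  0.141  0.1437] rpy [1.7987e+02 9.0000e-02 1.0853e+02] F [-0.4 -0.2  0.4] M [-0.085 -0.044 -0.026] open 0.0463 grip 0.0
shift [-386.4 -228.6  -22.3] rot [ 7.0000e-04  3.1000e-03 -1.4742e+00]
```

The slot lies at azimuth ≈94.5°, with the well centre at (0.5527,0.2217). Now I'll go back to the driver in the rack and grip it from above.

```bash
python3 -m crank '[{"gripper":52,"travel":[-20,-10,-50],"twist":[0,0,0]},{"gripper":52,"travel":[-40,-26,-50],"twist":[0,0,0]},{"gripper":52,"travel":[-49,-28.5,-30],"twist":[0,0,0]},{"gripper":52,"travel":[-50,-28.5,0],"twist":[0,0,0]},{"gripper":52,"travel":[-50,-28.5,0],"twist":[0,0,0]},{"gripper":52,"travel":[-50,-28.5,0],"twist":[0,0,0]},{"gripper":52,"travel":[-50,-28.5,0],"twist":[0,0,0]},{"gripper":52,"travel":[-40,-25,0],"twist":[0,0,0]},{"gripper":52,"travel":[-37,-25,0],"twist":[0,0,0]},{"gripper":52,"travel":[0,0,0],"twist":[0,0,-0.18]},{"gripper":52,"travel":[0,0,0],"twist":[0,0,-0.18]},{"gripper":52,"travel":[0,0,0],"twist":[0,0,-0.18]}]'
python3 -m crank '[{"gripper":52,"travel":[0,0,0],"twist":[0,0,-0.18]},{"gripper":52,"travel":[0,0,0],"twist":[0,0,-0.18]},{"gripper":52,"travel":[0,0,0],"twist":[0,0,-0.18]},{"gripper":52,"travel":[0,0,0],"twist":[0,0,-0.18]},{"gripper":52,"travel":[0,0,0],"twist":[0,0,-0.18]},{"gripper":52,"travel":[0,0,20],"twist":[0,0,-0.034]},{"gripper":52,"travel":[0,0,0],"twist":[0,0,0]}]'
python3 - <<'E'
from h import *
rel([.4846,-.298,.16],[180,0,-167])
c=cal("wrist");b=bot.camera("wrist")[:,:,::-1];cv2.imwrite("pics/w7.png",b)
for P in([.4846,-.298,.205],[.4846,-.298,.1]):print(proj(c,P))
E
```

```text
time: 21.05
ee_pos: [0.486, -0.2921, 0.2679]
tcp_rot: [-180.0, 0.1, 139.7]
wrist_force: [0.3, -0.3, -0.6]
opening: 0.0519
grasp_force: 0.0
time: 21.92
ee_pos: [0.4858, -0.2915, 0.2466]
tcp_rot: [-180.0, -0.0, -167.1]
wrist_force: [-0.4, 0.7, -0.4]
opening: 0.052
grasp_force: 0.0
q [-30.9   7.7  14.7  97.1  -0.1 -43.9] t 21.93
pos [ 0.4858 -0.2915  0.2466] rpy [-1.7997e+02 -4.0000e-02 -1.6706e+02] F [-0.4  0.7 -0.4] M [-0.013  0.03  -0.004] open 0.052 grip 0.0
shift [ 2.5 -6.1 86.6] rot [-0.0006 -0.0007 -0.0011]
[310.75126207 223.54075161]
[313.786793   182.85730938]
```

View pics/w7.png

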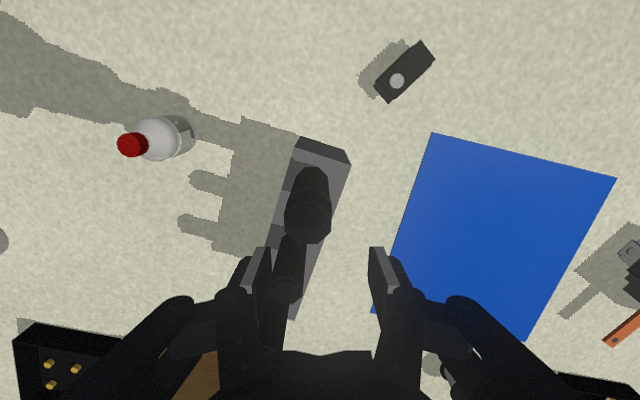

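The handle top is at (307,220), within about 2 mm of the prediction, and the neighbouring tools are clear of the finger path. I'll descend and grip.

```bash
python3 -m crank '[{"gripper":52,"travel":[4,-7.5,0],"twist":[0,0,0]},{"gripper":52,"travel":[0,0,30],"twist":[0,0,0]},{"gripper":52,"travel":[0,0,30],"twist":[0,0,0]},{"gripper":52,"travel":[0,0,26],"twist":[0,0,0]},{"gripper":52,"travel":[0,0,0],"twist":[0,0,0]},{"gripper":20,"travel":[0,0,0],"twist":[0,0,0]},{"gripper":20,"travel":[0,0,0],"twist":[0,0,0]},{"gripper":20,"travel":[0,0,0],"twist":[0,0,0]},{"gripper":20,"travel":[0,0,0],"twist":[0,0,0]}]' 40
python3 -c "
from h import *
rel([.4846,-.298,.16],[180,0,-167])"
```

```text
time: 23.1
ee_pos: [0.4851, -0.2999, 0.1626]
tcp_rot: [-179.8, 0.1, -167.0]
wrist_force: [-0.0, -1.1, 6.4]
opening: 0.0316
grasp_force: 40.5
q [-31.7   6.7   4.3  87.4  -0.1 -44.7] t 23.1
pos [ 0.4851 -0.2999  0.1626] rpy [-1.7981e+02  1.1000e-01 -1.6696e+02] F [-0.  -1.1  6.4] M [-0.279  0.153 -0.023] open 0.0316 grip 40.5
shift [0.  1.9 2.6] rot [-0.0032  0.0019  0.0006]
```

```bash
python3 -m crank '[{"gripper":20,"travel":[0,0,0],"twist":[0,0,0]},{"gripper":20,"travel":[0,0,0],"twist":[0,0,0]},{"gripper":20,"travel":[0,0,-20],"twist":[0,0,0]},{"gripper":20,"travel":[0,0,-35],"twist":[0,0,0]},{"gripper":20,"travel":[0,0,-35],"twist":[0,0,0]},{"gripper":20,"travel":[0,0,-32],"twist":[0,0,0]},{"gripper":20,"travel":[0,0,0],"twist":[0,0,0]}]' 120
python3 - <<'E'
from h import *
rel([.5527,.2217,.285],[180,0,-85.5])
o=bot.get_obs()
for n in("scene","top"):
    im=bot.camera(n)[:,:,::-1];cv2.imwrite(f"pics/{n}8.png",im)
    p=proj(cal(n),o['ee_pos']+[0,0,-.1526]);print(n,p,proj(cal(n),o['ee_pos']+[0,0,-.0626]))
c=cv2.imread("pics/scene8.png");p=proj(cal("scene"),o['ee_pos']+[0,0,-.12]).astype(int)
x,y=p;print(x-20,y-25);cv2.imwrite("pics/v8.png",cv2.resize(c[y-25:y+35,x-20:x+20],None,fx=10,fy=10,interpolation=cv2.INTER_CUBIC))
g=cv2.cvtColor(c,cv2.COLOR_BGR2GRAY)[y-12:y+14,x-8:x+10];print(g)
E
```

```text
time: 23.98
ee_pos: [0.4851, -0.2995, 0.2855]
tcp_rot: [-179.8, 0.2, -167.0]
wrist_force: [0.1, 0.3, -1.5]
opening: 0.0303
grasp_force: 119.0
q [-31.7   9.2  20.9 101.4  -0.  -44.7] t 23.98
pos [ 0.4851 -0.2995  0.2855] rpy [-179.78    0.18 -166.95] F [ 0.1  0.3 -1.5] M [-0.016  0.017  0.017] open 0.0303 grip 119.0
shift [-183.5  492.5   -0.8] rot [-5.3000e-03 -1.0000e-04 -1.4217e+00]
scene [263.37558677 151.33854648] [261.62173577 127.0616951 ]
top [429.58190098 219.64177593] [439.04556265 218.64653326]
242 117
[[109 109 110 109 109 109 109  87  77  75 100 110 109 109 108 109 110 109]
 [110 111 110 108 109 107 107  98  81  74  91 107 109 110 110 110 109 108]
 [108 109 109 109 107 108 108  96  83  86  95 107 108 110 111 110 109 109]
 [107 108 108 107 107 108 107  97  93 107  99 106 110 108 109 108 108 108]
 [106 107 107 106 107 106 106 107  93 108  93 106 108 107 108 108 107 107]
 [107 106 106 106 107 107 106 106  90 107  96 104 105 106 107 107 106 107]
 [107 106 107 107 108 107 107 107  95 107  99 106 106 105 107 107 108 107]
 [106 108 108 108 107 107 107 106 103 108 102 105 127 132
[... 668 characters left out ...]
160 163 164 162 161 162]
 [162 161 161 162 163 163 164 166 148 106 105 128 159 162 161 162 162 164]
 [164 161 161 161 162 162 162 163 146 109  98 124 159 163 163 163 165 165]
 [164 161 161 162 162 163 164 164 154 103  96 127 159 163 163 164 163 163]
 [164 165 162 163 165 165 165 165 166 106  97 134 161 163 164 165 164 163]
 [165 164 162 162 164 164 163 166 166 119 122 152 163 165 166 165 165 163]
 [162 162 162 161 162 165 162 163 165 148 154 161 163 164 165 164 163 160]
 [164 164 164 163 163 164 163 163 162 163 160 160 163 164 164 164 163 165]
 [164 165 166 166 164 164 163 163 163 162 162 147 135 141 153 162 165 166]
 [161 162 164 167 165 164 164 164 150 148 137 111  88  96 118 140 163 166]]
```

```bash
python3 -m crank '[{"gripper":20,"travel":[-10,30,0],"twist":[0,0,0]},{"gripper":20,"travel":[-20,52,0],"twist":[0,0,0]},{"gripper":20,"travel":[-20,52,0],"twist":[0,0,0]},{"gripper":20,"travel":[-20,52,0],"twist":[0,0,0]},{"gripper":20,"travel":[-20,52,0],"twist":[0,0,0]},{"gripper":20,"travel":[-20,52,0],"twist":[0,0,0]},{"gripper":20,"travel":[-20,52,0],"twist":[0,0,0]},{"gripper":20,"travel":[-20,52,0],"twist":[0,0,0]},{"gripper":20,"travel":[-18,52,0],"twist":[0,0,0]},{"gripper":20,"travel":[-15.5,47,0],"twist":[0,0,0]},{"gripper":20,"travel":[0,0,0],"twist":[0,0,-0.1778]},{"gripper":20,"travel":[0,0,0],"twist":[0,0,-0.1778]}]'
python3 -m crank '[{"gripper":20,"travel":[0,0,0],"twist":[0,0,-0.1778]},{"gripper":20,"travel":[0,0,0],"twist":[0,0,-0.1778]},{"gripper":20,"travel":[0,0,0],"twist":[0,0,-0.1778]},{"gripper":20,"travel":[0,0,0],"twist":[0,0,-0.1778]},{"gripper":20,"travel":[0,0,0],"twist":[0,0,-0.1778]},{"gripper":20,"travel":[0,0,0],"twist":[0,0,-0.1772]},{"gripper":20,"travel":[0,0,0],"twist":[0,0,0]},{"gripper":20,"travel":[0,0,0],"twist":[0,0,0]}]'
python3 - <<'E'
from h import *
rel([.5526,.2229,.25],[180,0,-85.5])
o=bot.get_obs();c=cal("wrist");b=bot.camera("wrist")[:,:,::-1];cv2.imwrite("pics/w9.png",b)
print(proj(c,[.5527,.2217,.081]),proj(c,o['ee_pos']+[0,0,-.1526]))
E
```

```text
time: 25.58
ee_pos: [0.5515, 0.2233, 0.2802]
tcp_rot: [-180.0, -0.2, -146.2]
wrist_force: [-0.1, 0.4, -2.0]
opening: 0.0304
grasp_force: 119.4
time: 26.58
ee_pos: [0.5518, 0.2224, 0.2816]
tcp_rot: [179.9, -0.1, -85.7]
wrist_force: [0.2, -1.2, -1.7]
opening: 0.0305
grasp_force: 119.4
q [ 22.   13.1  24.9 101.9  -0.  -72.3] t 26.57
pos [0.5518 0.2224 0.2816] rpy [ 1.7994e+02 -7.0000e-02 -8.5720e+01] F [ 0.2 -1.2 -1.7] M [ 0.029 -0.015 -0.039] open 0.0305 grip 119.4
shift [-0.4 -0.9 31.6] rot [ 0.0011 -0.0011 -0.0039]
[318.42324559 172.92188006] [319.15861316 184.27263565]
```

View pics/w9.png

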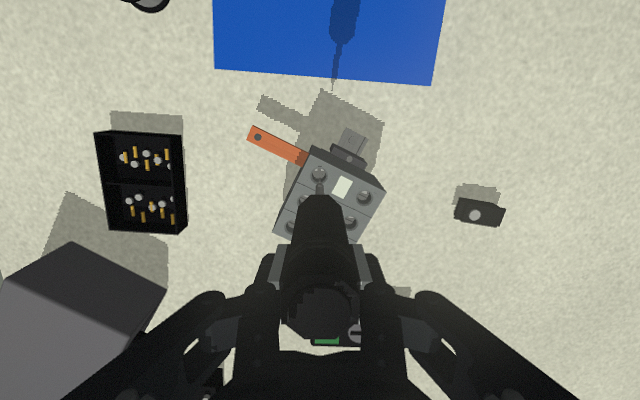

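The well (319,173) and the blade tip just below it (~(320,183)) line up with the projections. From here I'll use numbers only.

```bash
python3 -c "
import cv2;g=cv2.imread('pics/w9.png',0);print(g[164:198,308:332])"; python3 -m crank '[{"gripper":20,"travel":[-0.4,-0.9,0],"twist":[0,0,0]},{"gripper":20,"travel":[0,0,15],"twist":[0,0,0]},{"gripper":20,"travel":[0,0,0],"twist":[0,0,0]}]'
```

```text
[[125 124 128 125 125 126 125 124 127 126 125 124 125 123 126 122 126 126
  127 128 126 125  99  75]
 [126 124 127 124 126 125 127 126 126 125 119 119 123 121 125 127 127 127
  125 127 122 128 130 126]
 [126 126 126 127 126 126 123 126 125 121  90  93  88  96 129 125 125 124
  126 125 125 125 126 125]
 [127 127 127 126 130 127 126 124 117 121 120 119 117 122 119 125 125 127
  124 123 126 124 126 125]
 [125 127 128 126 128 123 119 118 124 127 113 112 113 120 117 113 125 124
  125 125 126 125 122 123]
 [126 126 124 126 124 115 116 146 166 135 110 110 118 166 150 118 108 121
  123 126 124 124 123 125]
 [126 125 126 124 113 110 119 159 157 132 111 109 108 161 159 154 105 111
  124 124 125 125 124 122]
 [125 127 123 116 111 112 111 110 110 109 110 112 111 111 109 110 111 111
  115 124 124 123 124 126]
 [125 127 126 107 107 112 112 111 110 112 110 112 111 112 111 112 110 107
  109 118 127 126 125 122]
 [127 125 117 105  85 114 110 113 112 111 114 107 112 109 109 112 108  83
  108 116 125 123 123 125]
 [127 125 111 104  69 111 112 111 110 113 109 111 111 112 101 114 107  71
  104 112 124 12
[... 1773 characters left out ...]
  80  81  80  82  86 126 126
  123 125 123 124 124 157]
 [124 124 126 123 125 125 123  92  69  77  74  77  80  81  82  83 108 126
  126 124 122 124 127 151]
 [123 124 118  95  95  98  91  68  60  63  62  65  67  64  65  68  83  94
   95  93  98 125 126 120]
 [113  84  44  36  35  38  36  37  40  38  36  39  39  44  36  38  31  38
   33  33  36  80 127 125]
 [114  34  39  40  43  37  41  39  37  41  42  36  40  39  36  41  39  40
   39  35  33  41  81 124]
 [ 33  41  42  41  41  40  42  41  41  40  39  38  42  36  38  40  39  39
   39  40  38  39  39  63]]
time: 27.0
ee_pos: [0.5525, 0.2229, 0.2664]
tcp_rot: [179.9, -0.1, -85.5]
wrist_force: [0.1, 0.2, -1.3]
opening: 0.0307
grasp_force: 119.5
```

```bash
python3 -m crank '[{"gripper":20,"travel":[0.3,0.3,8],"twist":[0,0,0]},{"gripper":20,"travel":[0,0,8],"twist":[0,0,0]},{"gripper":20,"travel":[0,0,7],"twist":[0,0,0]},{"gripper":20,"travel":[0,0,4],"twist":[0,0,0]},{"gripper":20,"travel":[0,0,0],"twist":[0,0,0]}]'; python3 -m crank '[{"gripper":20,"travel":[0,0,2],"twist":[0,0,0]},{"gripper":20,"travel":[0,0,1],"twist":[0,0,0]},{"gripper":20,"travel":[0,0,0],"twist":[0,0,0]}]'; python3 -m crank '[{"gripper":20,"travel":[0,0,1],"twist":[0,0,0]},{"gripper":20,"travel":[0,0,1],"twist":[0,0,0]},{"gripper":20,"travel":[0,0,0],"twist":[0,0,0]}]'
```

```text
time: 27.62
ee_pos: [0.5525, 0.2226, 0.2401]
tcp_rot: [180.0, -0.1, -85.5]
wrist_force: [-0.7, -0.0, -2.1]
opening: 0.0307
grasp_force: 119.5
time: 28.0
ee_pos: [0.5526, 0.2226, 0.2374]
tcp_rot: [-180.0, -0.0, -85.5]
wrist_force: [-0.8, 0.3, -1.4]
opening: 0.0305
grasp_force: 119.5
time: 28.38
ee_pos: [0.5526, 0.2226, 0.2353]
tcp_rot: [180.0, -0.0, -85.5]
wrist_force: [0.8, -0.3, -1.5]
opening: 0.0306
grasp_force: 119.5
```

```bash
python3 -m crank '[{"gripper":20,"travel":[0,0,1],"twist":[0,0,0]},{"gripper":20,"travel":[0,0,1],"twist":[0,0,0]},{"gripper":20,"travel":[0,0,0],"twist":[0,0,0]}]'; python3 -m crank '[{"gripper":20,"travel":[0,0,1],"twist":[0,0,0]},{"gripper":20,"travel":[0,0,1],"twist":[0,0,0]},{"gripper":20,"travel":[0,0,0],"twist":[0,0,0]}]'
```

```text
time: 28.75
ee_pos: [0.5525, 0.2226, 0.2333]
tcp_rot: [180.0, -0.0, -85.5]
wrist_force: [-0.6, 0.5, -1.5]
opening: 0.0305
grasp_force: 119.5
time: 29.12
ee_pos: [0.5526, 0.2226, 0.2313]
tcp_rot: [180.0, -0.0, -85.5]
wrist_force: [0.3, 0.2, -1.8]
opening: 0.0304
grasp_force: 119.5
```

```bash
python3 -m crank '[{"gripper":20,"travel":[0,0,1],"twist":[0,0,0]},{"gripper":20,"travel":[0,0,0],"twist":[0,0,0]}]'; python3 -m crank '[{"gripper":20,"travel":[0,0,1],"twist":[0,0,0]},{"gripper":20,"travel":[0,0,0],"twist":[0,0,0]}]'; python3 -m crank '[{"gripper":20,"travel":[0,0,0.7],"twist":[0,0,0]},{"gripper":20,"travel":[0,0,0],"twist":[0,0,0]}]'
```

```text
time: 29.38
ee_pos: [0.5525, 0.2226, 0.2303]
tcp_rot: [180.0, -0.0, -85.5]
wrist_force: [0.4, -0.5, -2.5]
opening: 0.0306
grasp_force: 119.5
time: 29.62
ee_pos: [0.5526, 0.2226, 0.2298]
tcp_rot: [-180.0, -0.0, -85.5]
wrist_force: [0.1, 0.6, 1.5]
opening: 0.0306
grasp_force: 120.0
time: 29.88
ee_pos: [0.5526, 0.2227, 0.2296]
tcp_rot: [-179.9, -0.0, -85.5]
wrist_force: [-1.9, 0.2, 5.4]
opening: 0.0304
grasp_force: 120.5
```

```bash
python3 -m crank '[{"gripper":20,"travel":[0,0,1.5],"twist":[0,0,0]},{"gripper":20,"travel":[0,0,0],"twist":[0,0,0.05]},{"gripper":20,"travel":[0,0,0],"twist":[0,0,0.05]},{"gripper":20,"travel":[0,0,0],"twist":[0,0,0.05]},{"gripper":20,"travel":[0,0,0],"twist":[0,0,0.05]},{"gripper":20,"travel":[0,0,0],"twist":[0,0,0]}]';python3 -c "
from h import *
rel([.5526,.2227,.2296],[180,0,-85.5])"
```

```text
time: 30.62
ee_pos: [0.5528, 0.2228, 0.2294]
tcp_rot: [-179.8, 0.1, -97.0]
wrist_force: [-2.7, 0.1, 11.7]
opening: 0.0308
grasp_force: 121.1
q [ 22.   11.2  16.9  95.4  -0.  -61. ] t 30.62
pos [0.5528 0.2228 0.2294] rpy [-1.7983e+02  6.0000e-02 -9.6990e+01] F [-2.7  0.1 11.7] M [-0.154  0.665  0.062] open 0.0308 grip 121.1
shift [ 0.1  0.2 -0.2] rot [-0.0031  0.0007 -0.2005]
```

```bash
cat > m.py <<'E'
from h import *
import time
o=bot.get_obs();print('yaw',o['tcp_rot'][2].round(2),'q6',o['q'][5].round(1),'F',o['wrist_force'].round(1),'Mz',o['torque'].round(3),'z',o['ee_pos'].round(4))
E
python3 -m crank '[{"gripper":20,"travel":[0,0,0.5],"twist":[0,0,0.08]},{"gripper":20,"travel":[0,0,0],"twist":[0,0,0.08]},{"gripper":20,"travel":[0,0,0],"twist":[0,0,0.08]},{"gripper":20,"travel":[0,0,0],"twist":[0,0,0.08]},{"gripper":20,"travel":[0,0,0],"twist":[0,0,0]}]'|head -1;python3 m.py; python3 -m crank '[{"gripper":20,"travel":[0,0,0],"twist":[0,0,0.06]},{"gripper":20,"travel":[0,0,0],"twist":[0,0,0.06]},{"gripper":20,"travel":[0,0,0],"twist":[0,0,0]}]'|head -1;python3 m.py
```

```text
time: 31.25
yaw -115.34 q6 -42.7 F [-2.2 -0.1 14.8] Mz [-0.076  0.789  0.099] z [0.5529 0.2229 0.2293]
time: 31.62
yaw -122.2 q6 -35.8 F [-2.4 -0.4 14.6] Mz [-0.114  0.642  0.062] z [0.553  0.2229 0.2293]
```

```bash
for i in 1; do python3 -m crank '[{"gripper":20,"travel":[0,0,0],"twist":[0,0,0.06]},{"gripper":20,"travel":[0,0,0],"twist":[0,0,0.06]},{"gripper":20,"travel":[0,0,0],"twist":[0,0,0.06]}]'|head -1;python3 m.py; done; python3 -m crank '[{"gripper":20,"travel":[0,0,0],"twist":[0,0,0.06]},{"gripper":20,"travel":[0,0,0],"twist":[0,0,0.06]},{"gripper":20,"travel":[0,0,0],"twist":[0,0,0.06]}]'|head -1;python3 m.py; python3 -m crank '[{"gripper":20,"travel":[0,0,0],"twist":[0,0,0.06]},{"gripper":20,"travel":[0,0,0],"twist":[0,0,0.06]},{"gripper":20,"travel":[0,0,0],"twist":[0,0,0.06]}]'|head -1;python3 m.py
```

```text
time: 32.0
yaw -132.58 q6 -25.5 F [-1.4 -0.  14.5] Mz [-0.225  0.429  0.139] z [0.5531 0.2228 0.2293]
time: 32.38
yaw -142.9 q6 -15.1 F [-0.5 -1.6 13.4] Mz [-0.357  0.302  0.176] z [0.5532 0.2227 0.2294]
time: 32.75
yaw -153.22 q6 -4.8 F [-0.3 -1.5 14.2] Mz [-0.516  0.156  0.128] z [0.5532 0.2227 0.2293]
```

```bash
python3 -m crank '[{"gripper":20,"travel":[0,0,0],"twist":[0,0,0.06]},{"gripper":20,"travel":[0,0,0],"twist":[0,0,0.06]}]'|head -1;python3 m.py; python3 -m crank '[{"gripper":20,"travel":[0,0,0],"twist":[0,0,0.06]},{"gripper":20,"travel":[0,0,0],"twist":[0,0,0.06]}]'|head -1;python3 m.py; python3 -m crank '[{"gripper":20,"travel":[0,0,0],"twist":[0,0,0.06]},{"gripper":20,"travel":[0,0,0],"twist":[0,0,0.06]}]'|head -1;python3 m.py
```

```text
time: 33.0
yaw -160.1 q6 2.0 F [-0.5 -2.2 14.3] Mz [-0.657  0.155  0.094] z [0.5533 0.2225 0.2293]
time: 33.25
yaw -166.97 q6 8.9 F [-0.3 -1.8 13. ] Mz [-0.75   0.097  0.047] z [0.5533 0.2225 0.2293]
time: 33.5
yaw -173.85 q6 15.8 F [-0.8 -1.9 14.2] Mz [-0.847  0.171  0.152] z [0.5533 0.2224 0.2294]
```

```bash
python3 -m crank '[{"gripper":20,"travel":[0,0,0],"twist":[0,0,0.06]},{"gripper":20,"travel":[0,0,0],"twist":[0,0,0.06]}]'|head -1;python3 m.py; python3 -m crank '[{"gripper":20,"travel":[0,0,0],"twist":[0,0,0.06]},{"gripper":20,"travel":[0,0,0],"twist":[0,0,0.06]}]'|head -1;python3 m.py; python3 -m crank '[{"gripper":20,"travel":[0,0,0],"twist":[0,0,0.06]},{"gripper":20,"travel":[0,0,0],"twist":[0,0,0.06]}]'|head -1;python3 m.py
```

```text
time: 33.75
yaw 179.27 q6 22.7 F [-0.  -3.1 14. ] Mz [-0.935  0.217  0.095] z [0.5533 0.2223 0.2293]
time: 34.0
yaw 172.39 q6 29.6 F [-0.4 -3.  14.7] Mz [-1.109  0.241  0.103] z [0.5533 0.2223 0.2293]
time: 34.25
yaw 165.52 q6 36.4 F [-1.  -3.1 13.9] Mz [-1.228  0.271  0.091] z [0.5533 0.2222 0.2294]
```

```bash
python3 -m crank '[{"gripper":20,"travel":[0,0,0],"twist":[0,0,0.06]},{"gripper":20,"travel":[0,0,0],"twist":[0,0,0.06]}]'|head -1;python3 m.py; python3 -m crank '[{"gripper":20,"travel":[0,0,0],"twist":[0,0,0.06]},{"gripper":20,"travel":[0,0,0],"twist":[0,0,0.06]}]'|head -1;python3 m.py; python3 -m crank '[{"gripper":20,"travel":[0,0,0],"twist":[0,0,0.06]}]'|head -1;python3 m.py
```

```text
time: 34.5
yaw 158.64 q6 43.3 F [-0.2 -3.6 15. ] Mz [-1.21   0.267  0.155] z [0.5532 0.2221 0.2293]
time: 34.75
yaw 151.76 q6 50.2 F [-1.6 -3.8 14.7] Mz [-1.349  0.466  0.076] z [0.5532 0.222  0.2293]
time: 34.88
yaw 148.32 q6 53.6 F [-1.3 -3.4 15.9] Mz [-1.349  0.447  0.115] z [0.5531 0.2221 0.2293]
```

```bash
python3 -m crank '[{"gripper":20,"travel":[0,0,0],"twist":[0,0,0.05]},{"gripper":20,"travel":[0,0,0],"twist":[0,0,0.05]}]'|head -1;python3 m.py; python3 -m crank '[{"gripper":20,"travel":[0,0,0],"twist":[0,0,0.05]}]'|head -1;python3 m.py; python3 -m crank '[{"gripper":20,"travel":[0,0,0],"twist":[0,0,0.05]}]'|head -1;python3 m.py
```

```text
time: 35.12
yaw 142.61 q6 59.3 F [-1.2 -3.9 15.3] Mz [-1.309  0.56   0.061] z [0.5531 0.222  0.2293]
time: 35.25
yaw 139.75 q6 62.2 F [-1.8 -3.6 15.1] Mz [-1.41   0.57   0.101] z [0.5531 0.222  0.2293]
time: 35.38
yaw 136.88 q6 65.1 F [-2.3 -4.6 15.2] Mz [-1.357  0.571  0.132] z [0.553  0.222  0.2293]
```

```bash
python3 -m crank '[{"gripper":20,"travel":[0,0,0],"twist":[0,0,0.05]}]';python3 m.py; python3 -m crank '[{"gripper":20,"travel":[0,0,0],"twist":[0,0,0.05]}]'|head -1;python3 m.py; python3 -m crank '[{"gripper":20,"travel":[0,0,0],"twist":[0,0,0.05]}]'|head -1;python3 m.py
```

```text
time: 35.5
ee_pos: [0.553, 0.222, 0.2293]
tcp_rot: [179.9, 0.2, 134.0]
wrist_force: [-0.6, -3.5, 15.1]
opening: 0.0306
grasp_force: 121.4
yaw 134.03 q6 67.9 F [-0.6 -3.5 15.1] Mz [-1.306  0.599  0.186] z [0.553  0.222  0.2293]
time: 35.62
yaw 131.17 q6 70.8 F [-2.4 -3.5 15.1] Mz [-1.278  0.708  0.241] z [0.553  0.222  0.2293]
time: 35.75
yaw 128.31 q6 73.6 F [-2.  -4.3 16.2] Mz [-1.373  0.773  0.287] z [0.5529 0.222  0.2293]
```

The torque climbs steadily at 0.05 N m per row, so the hard stop is reached. I'll hold, back off into the slot's slack, and lift out.

```bash
python3 -m crank '[{"gripper":20,"travel":[0,0,0],"twist":[0,0,0.01]},{"gripper":20,"travel":[0,0,0],"twist":[0,0,0]},{"gripper":20,"travel":[0,0,0],"twist":[0,0,0]}]'|head -1;python3 m.py; python3 -m crank '[{"gripper":20,"travel":[0,0,-1.5],"twist":[0,0,-0.1]},{"gripper":20,"travel":[0,0,-0.5],"twist":[0,0,-0.09]},{"gripper":20,"travel":[0,0,0],"twist":[0,0,0]}]'|head -1;python3 m.py; python3 -m crank '[{"gripper":20,"travel":[0,0,-5],"twist":[0,0,0]},{"gripper":20,"travel":[0,0,-10],"twist":[0,0,0]},{"gripper":20,"travel":[0,0,-20],"twist":[0,0,0]},{"gripper":20,"travel":[0,0,-20],"twist":[0,0,0]},{"gripper":20,"travel":[0,0,-5],"twist":[0,0,0]},{"gripper":20,"travel":[0,0,0],"twist":[0,0,0]}]'; python3 m.py
```

```text
time: 36.12
yaw 127.83 q6 74.1 F [-1.6 -4.2 15.1] Mz [-1.408  0.837  0.269] z [0.5529 0.222  0.2293]
time: 36.5
yaw 138.68 q6 63.3 F [-0.4 -2.6  5.8] Mz [-1.051  0.032  0.08 ] z [0.5529 0.2222 0.2295]
time: 37.25
ee_pos: [0.5527, 0.2229, 0.2887]
tcp_rot: [-180.0, 0.0, 138.7]
wrist_force: [0.3, 0.4, -1.2]
opening: 0.0305
grasp_force: 120.2
yaw 138.71 q6 63.3 F [ 0.3  0.4 -1.2] Mz [0.019 0.007 0.017] z [0.5527 0.2229 0.2887]
```

```bash
python3 -c "
from h import *
rel([.4851,-.2997,.2887],[180,0,-167])"
```

```text
q [ 22.   13.5  26.2 102.7  -0.   63.3] t 37.25
pos [0.5527 0.2229 0.2887] rpy [-1.8000e+02  3.0000e-02  1.3871e+02] F [ 0.3  0.4 -1.2] M [0.019 0.007 0.017] open 0.0305 grip 120.2
shift [-2.941e+02 -4.372e+02  3.000e-01] rot [-4.000e-04  5.000e-04 -9.476e-01]
```

```bash
python3 -m crank '[{"gripper":20,"travel":[-16,-24,0],"twist":[0,0,0]},{"gripper":20,"travel":[-31,-46,0],"twist":[0,0,0]},{"gripper":20,"travel":[-31,-46,0],"twist":[0,0,0]},{"gripper":20,"travel":[-31,-46,0],"twist":[0,0,0]},{"gripper":20,"travel":[-31,-46,0],"twist":[0,0,0]},{"gripper":20,"travel":[-31,-46,0],"twist":[0,0,0]},{"gripper":20,"travel":[-31,-46,0],"twist":[0,0,0]},{"gripper":20,"travel":[-31,-46,0],"twist":[0,0,0]},{"gripper":20,"travel":[-31,-46,0],"twist":[0,0,0]},{"gripper":20,"travel":[-30,-45,0],"twist":[0,0,0]},{"gripper":20,"travel":[0,0,0],"twist":[0,0,-0.18]},{"gripper":20,"travel":[0,0,0],"twist":[0,0,-0.18]}]'
python3 -m crank '[{"gripper":20,"travel":[0,0,0],"twist":[0,0,-0.18]},{"gripper":20,"travel":[0,0,0],"twist":[0,0,-0.18]},{"gripper":20,"travel":[0,0,0],"twist":[0,0,-0.18]},{"gripper":20,"travel":[0,0,0],"twist":[0,0,-0.048]},{"gripper":20,"travel":[0,0,0],"twist":[0,0,0]},{"gripper":20,"travel":[0,0,0],"twist":[0,0,0]}]'
python3 - <<'E'
from h import *
rel([.4851,-.2997,.2855],[180,0,-167])
o=bot.get_obs();c=bot.camera("scene")[:,:,::-1];cv2.imwrite("pics/scene9.png",c)
print(proj(cal("scene"),o['ee_pos']+[0,0,-.1526])); g=cv2.cvtColor(c,cv2.COLOR_BGR2GRAY);print(g[140:154:1,258:270])
E
```

```text
time: 38.75
ee_pos: [0.4846, -0.3004, 0.2877]
tcp_rot: [-180.0, -0.1, 159.6]
wrist_force: [-0.8, 1.2, -1.6]
opening: 0.0302
grasp_force: 120.1
time: 39.5
ee_pos: [0.4851, -0.2996, 0.2886]
tcp_rot: [-180.0, -0.0, -167.0]
wrist_force: [-0.3, 0.1, -1.3]
opening: 0.0305
grasp_force: 120.1
q [-31.7   9.6  21.7 102.1  -0.  -44.6] t 39.5
pos [ 0.4851 -0.2996  0.2886] rpy [-1.7999e+02 -3.0000e-02 -1.6704e+02] F [-0.3  0.1 -1.3] M [-0.002  0.029  0.039] open 0.0305 grip 120.1
shift [ 0.  -0.1  3.1] rot [-0.0003 -0.0005 -0.0007]
[263.31861228 150.49804925]
[[162 163 162 162 123 104 108 156 162 163 163 163]
 [162 163 164 162 118 101 109 158 162 163 165 165]
 [164 165 165 164 124 103 109 148 162 164 166 166]
 [164 164 164 163 146 106 108 130 159 164 163 164]
 [162 161 162 163 153 105 109 128 161 163 162 160]
 [162 161 161 163 148 101 107 119 158 163 165 162]
 [163 164 164 166 156 101 108 118 158 164 163 162]
 [162 163 164 165 165 106 105 126 159 161 161 162]
 [162 162 161 163 163 104  98 121 158 163 163 163]
 [163 163 163 164 162 111  98 119 160 163 163 163]
 [165 164 165 165 165 126 115 143 162 163 164 165]
 [165 165 164 164 165 149 147 162 163 164 165 166]
 [161 162 162 163 164 164 164 163 163 164 165 164]
 [163 164 163 164 164 162 161 160 162 164 164 163]]
```

```bash
python3 -m crank '[{"gripper":20,"travel":[0,0,20],"twist":[0,0,0]},{"gripper":20,"travel":[0,0,12],"twist":[0,0,0]},{"gripper":20,"travel":[0,0,8],"twist":[0,0,0]},{"gripper":20,"travel":[0,0,8],"twist":[0,0,0]},{"gripper":20,"travel":[0,0,0],"twist":[0,0,0]}]'; python3 -m crank '[{"gripper":20,"travel":[0,0,12],"twist":[0,0,0]},{"gripper":20,"travel":[0,0,15],"twist":[0,0,0]},{"gripper":20,"travel":[0,0,15],"twist":[0,0,0]},{"gripper":20,"travel":[0,0,0],"twist":[0,0,0]}]'
```

```text
time: 40.17
ee_pos: [0.485, -0.2996, 0.2407]
tcp_rot: [-180.0, -0.0, -167.0]
wrist_force: [0.4, -0.3, -1.8]
opening: 0.0306
grasp_force: 120.2
time: 40.67
ee_pos: [0.4845, -0.2994, 0.1972]
tcp_rot: [179.9, -0.1, -167.0]
wrist_force: [-0.1, 0.9, -1.7]
opening: 0.0305
grasp_force: 120.2
```

```bash
python3 -m crank '[{"gripper":20,"travel":[0,0,12],"twist":[0,0,0]},{"gripper":20,"travel":[0,0,12],"twist":[0,0,0]},{"gripper":20,"travel":[0,0,7],"twist":[0,0,0]},{"gripper":20,"travel":[0,0,2],"twist":[0,0,0]},{"gripper":20,"travel":[0,0,0],"twist":[0,0,0]}]' ; python3 -m crank '[{"gripper":20,"travel":[0,0,1],"twist":[0,0,0]},{"gripper":20,"travel":[0,0,0.7],"twist":[0,0,0]},{"gripper":20,"travel":[0,0,0],"twist":[0,0,0]}]'
```

```text
time: 41.3
ee_pos: [0.4852, -0.2998, 0.1662]
tcp_rot: [-179.9, 0.0, -167.0]
wrist_force: [-0.2, -0.1, -2.0]
opening: 0.0307
grasp_force: 120.2
time: 41.68
ee_pos: [0.4852, -0.2998, 0.1644]
tcp_rot: [-180.0, 0.0, -167.0]
wrist_force: [0.5, -0.0, -1.2]
opening: 0.0309
grasp_force: 120.2
```

```bash
python3 -m crank '[{"gripper":20,"travel":[0,0,1],"twist":[0,0,0]},{"gripper":20,"travel":[0,0,0],"twist":[0,0,0]}]' ; python3 -m crank '[{"gripper":20,"travel":[0,0,0.8],"twist":[0,0,0]},{"gripper":20,"travel":[0,0,0],"twist":[0,0,0]}]'
```

```text
time: 41.92
ee_pos: [0.4851, -0.2998, 0.1633]
tcp_rot: [-180.0, -0.0, -167.0]
wrist_force: [-0.5, 0.6, -2.0]
opening: 0.0304
grasp_force: 120.2
time: 42.18
ee_pos: [0.4852, -0.2998, 0.1629]
tcp_rot: [-179.9, 0.0, -167.0]
wrist_force: [-0.5, 0.4, 0.8]
opening: 0.0309
grasp_force: 120.7
```

Contact with the rack at the expected height. I'll release, rise, and check with the top and scene pictures.

```bash
python3 -m crank '[{"gripper":52,"travel":[0,0,0],"twist":[0,0,0]},{"gripper":52,"travel":[0,0,0],"twist":[0,0,0]},{"gripper":52,"travel":[0,0,0],"twist":[0,0,0]},{"gripper":52,"travel":[0,0,0],"twist":[0,0,0]},{"gripper":52,"travel":[0,0,-20],"twist":[0,0,0]},{"gripper":52,"travel":[0,0,-40],"twist":[0,0,0]},{"gripper":52,"travel":[0,0,-40],"twist":[0,0,0]},{"gripper":52,"travel":[0,0,-40],"twist":[0,0,0]},{"gripper":52,"travel":[0,0,0],"twist":[0,0,0]},{"gripper":52,"travel":[0,0,0],"twist":[0,0,0]}]' 
python3 - <<'E'
from h import *
w=bot.camera("wrist");c=cal("wrist");s=bot.camera("scene");cs=cal("scene")
cv2.imwrite("pics/wend.png",w[:,:,::-1]);cv2.imwrite("pics/send.png",s[:,:,::-1])
H=np.array([.4846,-.2985,.1])
for n,im,k in(("wrist",w,c),("scene",s,cs)):
    g=cv2.cvtColor(im,cv2.COLOR_RGB2GRAY); a,b=proj(k,H+[0,0,.105]),proj(k,H); m=(g<50).astype(np.uint8)
    print(n,'top/base pred',a.round(1),b.round(1))
    for z in(.2,.19,.17,.15,.13,.11):
        u,v=proj(k,H+[0,0,z-.1]); row=m[int(round(v)),int(u)-30:int(u)+31]; i=np.nonzero(row)[0]; print(z,round(u,1),(i.min()+int(u)-30,i.max()+int(u)-30) if len(i) else None, end=' | ')
    print()
for p in("scene0_raw","send"):
    pass
d=cv2.absdiff(cv2.imread("pics/scene0_raw.png",0),cv2.imread("pics/send.png",0))
n,l,st,ce=cv2.connectedComponentsWithStats((d>30).astype(np.uint8));print([tuple(r) for r in st[1:] if r[4]>12])
E
python3 m.py
```

```text
time: 43.42
ee_pos: [0.4852, -0.2997, 0.3019]
tcp_rot: [-180.0, -0.0, -167.0]
wrist_force: [0.0, -0.1, -0.6]
opening: 0.0521
grasp_force: 0.0
wrist top/base pred [321. 201.] [320.6 172.9]
0.2 321.0 (np.int64(301), np.int64(336)) | 0.19 321.0 (np.int64(301), np.int64(336)) | 0.17 320.9 (np.int64(301), np.int64(336)) | 0.15 320.8 (np.int64(302), np.int64(335)) | 0.13 320.7 (np.int64(304), np.int64(334)) | 0.11 320.7 (np.int64(305), np.int64(333)) | 
scene top/base pred [262.3 132. ] [264.3 159.9]
0.2 262.4 (np.int64(259), np.int64(267)) | 0.19 262.6 (np.int64(259), np.int64(267)) | 0.17 263.0 (np.int64(260), np.int64(268)) | 0.15 263.4 (np.int64(243), np.int64(268)) | 0.13 263.8 (np.int64(244), np.int64(268)) | 0.11 264.1 (np.int64(244), np.int64(269)) | 
[(np.int32(235), np.int32(0), np.int32(39), np.int32(33), np.int32(424)), (np.int32(246), np.int32(0), np.int32(20), np.int32(4), np.int32(56)), (np.int32(347), np.int32(0), np.int32(31), np.int32(8), np.int32(141)), (np.int32(377), np.int32(0), np.int32(130), np.int32(45), np.int32(1352)), (np.int32(433), np.int32(0), np.int32(14), n
[... 821 characters left out ...]
int32(16)), (np.int32(525), np.int32(77), np.int32(27), np.int32(9), np.int32(49)), (np.int32(459), np.int32(89), np.int32(7), np.int32(15), np.int32(34)), (np.int32(172), np.int32(110), np.int32(233), np.int32(52), np.int32(4421)), (np.int32(511), np.int32(120), np.int32(47), np.int32(64), np.int32(1509)), (np.int32(543), np.int32(122), np.int32(13), np.int32(4), np.int32(29)), (np.int32(446), np.int32(129), np.int32(11), np.int32(7), np.int32(48)), (np.int32(339), np.int32(130), np.int32(127), np.int32(98), np.int32(3400)), (np.int32(284), np.int32(209), np.int32(63), np.int32(17), np.int32(426))]
yaw -166.97 q6 -44.7 F [ 0.4 -0.3 -0.4] Mz [-0.039  0.033  0.025] z [ 0.4849 -0.2996  0.3013]
```

```bash
python3 -c "
from workcell import bot
print(bot.job_done())"
```

```text
the job is handed in; nothing more can be done
None
```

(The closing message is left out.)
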